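# Potting corner: nest the dosing pans, sort case and strip into their trays

## Task

Put the potting corner in order: nest the medium dosing pan in the large one where it stands and the small one in the medium, all sitting flat with their handles fanned apart so that each can be taken by its own. Put the loose potting case and the loose terminal strip each into the empty compartment of the tray that already holds one of its kind, upright on the compartment's floor and lying the same way as the one beside it.

Things in the scene. Friction and masses are not known exactly. Their poses are not given: they have to be found in the camera images.
- pan_large: Large dosing pan, loose: steel cup 96 mm across the rim, 82 at the base, 30 deep outside, wall 2.5, floor 3 thick, 350 g. Origin: centre of the underside, z up; handle along -x: black level grip bar 12 wide, 8 high, 53 to 99 mm out (strap end 109), underside 39 above the pan's underside; pinch it from above across the 12. It stays where it stands
- pan_medium: Medium dosing pan, loose: steel cup 74 mm across the rim, 60 at the base, 33 deep outside, wall 2.5, floor 3 thick, 80 g. Origin: centre of the underside, z up; handle along -x: black level grip bar 12 wide, 8 high, 53 to 99 mm out (strap end 109), underside 36 above the pan's underside; pinch it from above across the 12. Nested, its grip is level with the large pan's: handles cannot overlap
- pan_small: Small dosing pan, loose: steel cup 52 mm across the rim, 38 at the base, 35 deep outside, wall 2.5, floor 3 thick, 50 g. Origin: centre of the underside, z up; handle along -x: black level grip bar 12 wide, 8 high, 53 to 99 mm out (strap end 109), underside 33 above the pan's underside; pinch it from above across the 12. Nested, its grip is level with the others'
- pan_large_grip (a point): Middle of the large pan's grip: 76 mm from the pan's origin along its -x, 43 mm above its underside
- pan_medium_grip (a point): Middle of the medium pan's grip: 76 mm from the pan's origin along its -x, 40 mm above its underside
- pan_small_grip (a point): Middle of the small pan's grip: 76 mm from the pan's origin along its -x, 37 mm above its underside
- potting_case: The loose empty black potting case: open-topped box 34 x 62 x 28 mm (x, y, z), walls 2 mm, about 18 g, standing open side up on the bench. Origin: centre of the underside; long side along its y. Grasp from above across the 34 mm
- terminal_strip: The loose white terminal strip: 20 x 61 mm (x, y) base, 12 mm high, with a row of small round posts on top up to 21 mm, about 22 g, lying posts up on the bench. Origin: centre of the underside; long side along its y. Grasp across the 20 mm, low on the base (the lowest 12 mm)
- case_tray: Grey tray 96 x 133 x 7 mm, fixed; two compartments side by side along y, each 90 (x) by 62 (y) inside; floor 3 thick, walls 3 thick and 7 high. The one on the -y side holds one black potting case like the loose one (fixed, long side along the tray's x, top 31 above the bench); the one on the +y side, centred 32.5 mm from the middle, is empty. Origin: centre of the underside
- strip_tray: Grey tray 95 x 105 x 7 mm, fixed; two compartments side by side along y, each 89 (x) by 48 (y) inside; floor 3 thick, walls 3 thick and 7 high. The one on the -y side holds one white terminal strip like the loose one (fixed, long side along the tray's x, top 24 above the bench); the one on the +y side, centred 25.5 mm from the middle, is empty. Origin: centre of the underside
Not all that is in view belongs to the job. Leave any turquoise look-alike of the terminal_strip alone. What is shaped like the potting_case but purple is not meant.

How it is judged:
By the outcome, as a careful person would: the job done as asked, in the order asked, and still so for the second after the job is handed in, with the robot touching nothing.
It also fails if it takes over 115 s, if anything falls off the work surface, if the arm or the gripper's body presses on something with over 40 N, if the wrist force passes 120 N, or if a joint passes its speed limit or range.

## Robot

A 6-joint arm with a two-finger parallel gripper is mounted at the origin on a cart in front of the work surface, level with it; the furniture and walls round the work are solid. World frame = base frame: x ahead of the robot, y to its left, z up, the work surface at z = 0. Lengths are in mm, angles in rad, forces in N, time in s.
With the tool pointing down it reaches from about 250 to 725 mm from the base axis. Payload 9.7 kg.
Tool frame: the origin (TCP) lies at the very end of the fingers, on their centre line; the grasp point (between the pads) lies 19 mm behind it (manip.grip_point_offset is the distance from the TCP to the grasp point, in mm); z points along the fingers, y is the direction in which the jaws open and shut (so a half turn about z gives the same grasp; the last joint's range is limited). The gripper opens to 85 mm and grips with 20 to 120 N. Pads are 22 mm wide; open, the fingers measure 114 mm over their backs; the gripper's body (76 mm by 85 mm) begins 54 mm behind the grasp point. The pads swing forward as they close: fully open they stand 13 mm farther back than shut.
Start: joints at [1.349, 0.087, 0.176, 1.66, 0, 1.571], TCP at [120.99, 536.524, 231.284] pointing down, gripper open.
Joint ranges: [-3.13, 3.13], [-0.85, 1.81], [-1.15, 1.24], [-2.2, 2.28], [-1.44, 1.52], [-3.14, 3.14]. Speed limits (rad/s): [2.22, 2.22, 2.57, 3.14, 3.14, 3.14].

## Interface

Orientations are given as a 3x3 rotation matrix whose columns are the frame's x, y, z axes.
In Python, from plant import manip, viewer gives the robot as it stands.
- The arm moves only by the tool step_arm, never from a script. Its argument "plan" is text: rows parted by semicolons, each of 7 numbers parted by spaces: the shift along the tool's x, y, z in mm, then the turn, a rotation vector about the tool's x, y, z in rad, then the finger opening in mm, from 0 to 85.4. In form: tx ty tz ax ay az hand; .... A call has 1 to 10 rows; each row is the pose to reach, as a shift and turn from the pose commanded when the call began, along the tool's axes at that moment; what a row does not reach only later rows make up. A row lasts 1/12 s, in which the tool goes at most 41.7 mm and 7.16 degrees, less where a joint would pass 70% of its speed; a pose out of reach is approached as far as the arm can. A call with a gripper value outside its range is refused whole. The fingers move at their own pace and stop on an object; "newtons" is the grip in N (left out, the last holds). Time passes only in rows, so rows that repeat a pose let the fingers close. It gives the time, the measured TCP pose, the force and the opening at its end, in the units of the state.
- manip.sense(): the state, without advancing time (a new reading comes with each control period).
- viewer.read_camera(name): name is "scene" or "side" or "wrist"; returns (picture, depth): 384x512x3 uint8, blue, green, red; 384x512 float32, mm along the optical axis (not along the pixel's ray), 0 where there is no reading.
- viewer.calibration(name): a dict with "camera_matrix" (3x3 intrinsics, pixels), "rvec" (rotation vector, rad) and "tvec" (3), from world to camera coordinates, as OpenCV has them. Camera axes: x right, y down, z forward; pixel columns grow to the right and rows downward; lengths in mm; the calibration is good to about 2 mm. The wrist camera is an equidistant fisheye: a pixel r from the principal point sees the ray r / f radians off the axis. A picture is of the moment at which its call begins: read the wrist's pose just before it. calibration takes no time and is no camera call; for the wrist camera it gives the pose at the moment of the call.
- manip.sign_off(): hands the job in, once; it reports no verdict.
The state is a dict: "time_s": time; "joint_pos": joint angles; "qvel": joint speeds; "joint_torque": joint torques, N m; "ee_pos": TCP position; "orientation": TCP orientation; "ft_force": force on the tool from outside, world axes, zero at the start; "wrist_torque": the same for the moment, N m; "grip_width": finger opening in mm.
Only numpy, scipy, OpenCV 4.12 (cv2) and the standard library are available. Lean on these libraries where they do the work, as an engineer would, in place of code of your own. Each camera call takes 0.05 s, during which the arm holds its last target.

## Working session

There is one attempt and no reset: what is moved stays moved. The work goes in short steps, Python scripts to look and compute and a tool call to move; the robot and the scene stay as the last step left them, time stands still between calls to the robot, and variables do not carry over. Pictures are saved under pics/ and viewed, and the job is handed in when it is done.

Besides the shell and the picture viewer there is one more tool, called as name(argument=value, ...), one argument or row to a line, values as JSON. step_arm: Moves the arm, as the interface text tells. Its arguments: {"type":"object","properties":{"plan":{"type":"string"},"newtons":{"type":"number"}},"required":["plan"]}

```bash
ls; mkdir -p pics; python3 - <<'E'
from plant import manip, viewer
import cv2,numpy as np
print(manip.sense())
for n in ["scene","side","wrist"]:
    c=viewer.calibration(n); print(n,c)
    p,d=viewer.read_camera(n)
    cv2.imwrite(f"pics/{n}0.png",p); np.save(f"pics/{n}0_d.npy",d)
    print(d.min(),d.max())
E
```

```text
pics
{'time_s': 0.0, 'joint_pos': array([1.34899938e+00, 8.74537861e-02, 1.75124227e-01, 1.65980462e+00,
       1.36538653e-05, 1.57079213e+00]), 'qvel': array([ 4.50017259e-04, -6.68343219e-04, -6.29295563e-06, -3.85093205e-04,
        8.54500963e-05, -9.03780109e-04]), 'joint_torque': array([ 4.32127517e-04, -5.20390821e+01,  4.64803433e+01,  1.65902852e-02,
       -6.89592366e-05,  2.28279816e-06]), 'ee_pos': array([120.93506992, 536.29850123, 230.58144758]), 'orientation': array([[-9.75504646e-01,  2.19978613e-01, -3.07622933e-04],
       [ 2.19978827e-01,  9.75503778e-01, -1.30207141e-03],
       [ 1.36594709e-05, -1.33784724e-03, -9.99999105e-01]]), 'ft_force': array([ 0.29734188,  0.5880856 , -0.30031353]), 'wrist_torque': array([-0.00332049,  0.05117505, -0.00520702]), 'grip_width': 85.50597735105764}
scene {'camera_matrix': array([[379.79291181,   0.        , 263.54914231],
       [  0.        , 379.79291181, 192.21736465],
       [  0.        ,   0.        ,   1.        ]]), 'rvec': array([ 2.04154588, -1.17534357,  0.5353237 ]), 'tvec': array([-305.69015386,  312.81554958,  839.93280781])}
0.0 2331.647
side {'camera_matrix': array([[372.27301383,   0.        , 255.15856755],
       [  0.        , 372.27301383, 190.30466731],
       [  0.        ,   0.        ,   1.        ]]), 'rvec': array([ 1.84576856, -0.56857752,  0.36374547]), 'tvec': array([-468.0732469 ,  156.94975477,  821.75809672])}
0.0 2386.375
wrist {'camera_matrix': array([[297.31863964,   0.        , 259.92830303],
       [  0.        , 297.31863964, 189.24021056],
       [  0.        ,   0.        ,   1.        ]]), 'rvec': array([-2.25996155, -1.80853753, -0.27075887]), 'tvec': array([-551.27213346,  -39.13423541,  380.34325838])}
0.0 1418.3768
```

View pics/scene0.png

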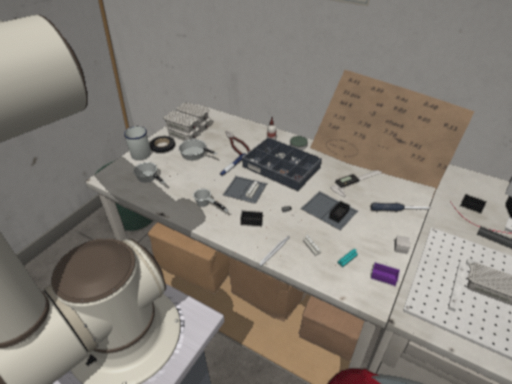

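View pics/side0.png

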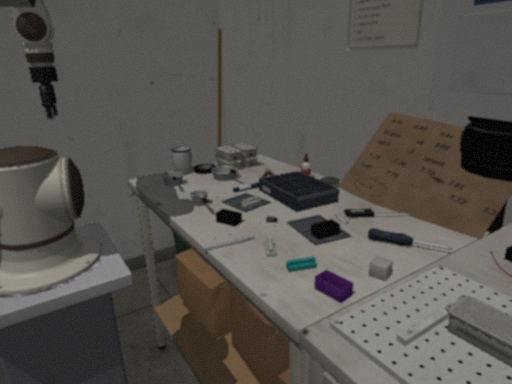

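View pics/wrist0.png

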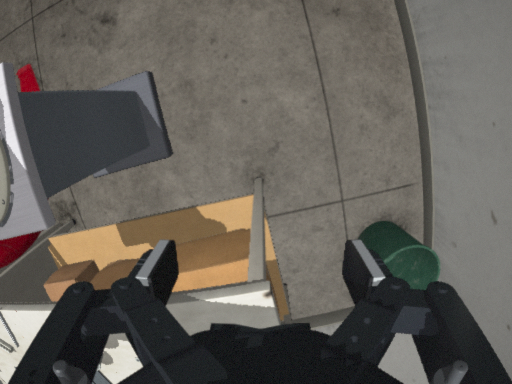

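```bash
cat > h.py <<'E'
from plant import manip, viewer
import cv2,numpy as np
from scipy.spatial.transform import Rotation as Rn
def RT(c):
    return cv2.Rodrigues(np.array(c["rvec"],float))[0], np.array(c["tvec"],float).ravel()
def rays(c,uv,fish=False):
    K=c["camera_matrix"]; uv=np.asarray(uv,float).reshape(-1,2)
    a=(uv[:,0]-K[0,2])/K[0,0]; b=(uv[:,1]-K[1,2])/K[1,1]
    if fish:
        r=np.hypot(a,b); s=np.where(r>1e-9,np.sin(r)/np.maximum(r,1e-9),1)
        d=np.stack([a*s,b*s,np.cos(r)],1)
    else: d=np.stack([a,b,np.ones_like(a)],1)
    return d
def plane(c,uv,z,fish=False):
    R,t=RT(c); d=rays(c,uv,fish)@R; o=-R.T@t
    s=(z-o[2])/d[:,2]; return o+s[:,None]*d
def proj(c,P,fish=False):
    R,t=RT(c); K=c["camera_matrix"]; q=np.asarray(P,float).reshape(-1,3)@R.T+t
    if fish:
        th=np.arctan2(np.hypot(q[:,0],q[:,1]),q[:,2]); n=np.hypot(q[:,0],q[:,1])+1e-9
        return np.stack([K[0,0]*th*q[:,0]/n+K[0,2],K[1,1]*th*q[:,1]/n+K[1,2]],1)
    return np.stack([K[0,0]*q[:,0]/q[:,2]+K[0,2],K[1,1]*q[:,1]/q[:,2]+K[1,2]],1)
def cloud(c,d,fish=False):
    h,w=d.shape; v,u=np.mgrid[:h,:w]; r=rays(c,np.stack([u.ravel(),v.ravel()],1),fish)
    p=r/np.where(abs(r[:,2:])<1e-3,1e-3,r[:,2:])*d.reshape(-1,1); R,t=RT(c)
    P=(p-t)@R; P[d.ravel()<=0]=np.nan
    return P.reshape(h,w,3)
def snap(n,tag):
    c=viewer.calibration(n); p,d=viewer.read_camera(n)
    cv2.imwrite(f"pics/{tag}.png",p); np.savez(f"pics/{tag}.npz",p=p,d=d,**c)
    return c,p,d
def load(tag):
    z=np.load(f"pics/{tag}.npz"); return {k:z[k] for k in("camera_matrix","rvec","tvec")},z["p"],z["d"]
E
python3 - <<'E'
from h import *
for n in ["scene","side"]:
    c=viewer.calibration(n);p=cv2.imread(f"pics/{n}0.png");d=np.load(f"pics/{n}0_d.npy")
    np.savez(f"pics/{n}0.npz",p=p,d=d,**c)
    P=cloud(c,d)
    pts={"scene":[(193,150),(148,172),(203,197),(312,245),(252,218),(329,210),(340,210),(245,188),(347,257),(473,203),(385,272),(250,180)],"side":[(225,172),(200,195),(228,216),(270,247),(320,229)]}[n]
    for u,v in pts: print(n,u,v,np.round(P[v,u]))
c,p,d=load("scene0")
cv2.imwrite("pics/sA.png",cv2.resize(p[95:275,90:290],None,fx=4,fy=3.3*1.0,interpolation=cv2.INTER_CUBIC)[:600])
cv2.imwrite("pics/sB.png",cv2.resize(p[150:300,220:500],None,fx=2.8,fy=2.8,interpolation=cv2.INTER_CUBIC))
E
```

```text
scene 193 150 [631. 303.   3.]
scene 148 172 [455. 356.   2.]
scene 203 197 [445. 119.   5.]
scene 312 245 [ 426. -255.   19.]
scene 252 218 [445. -57.   3.]
scene 329 210 [ 585. -239.    8.]
scene 340 210 [ 604. -267.    5.]
scene 245 188 [543.  28.   9.]
scene 347 257 [ 435. -350.   19.]
scene 473 203 [ 807. -601.   28.]
scene 385 272 [ 454. -448.   -0.]
scene 250 180 [587.  37.   6.]
side 225 172 [638. 327.   8.]
side 200 195 [441. 127.  19.]
side 228 216 [426. -76.  24.]
side 270 247 [ 423. -268.   19.]
side 320 229 [ 558. -281.   29.]
```

View pics/sA.png

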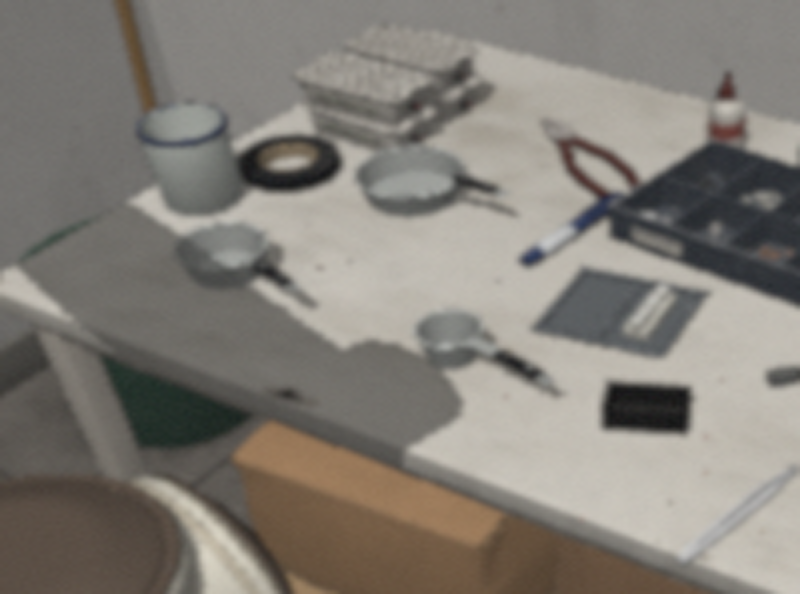

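View pics/sB.png

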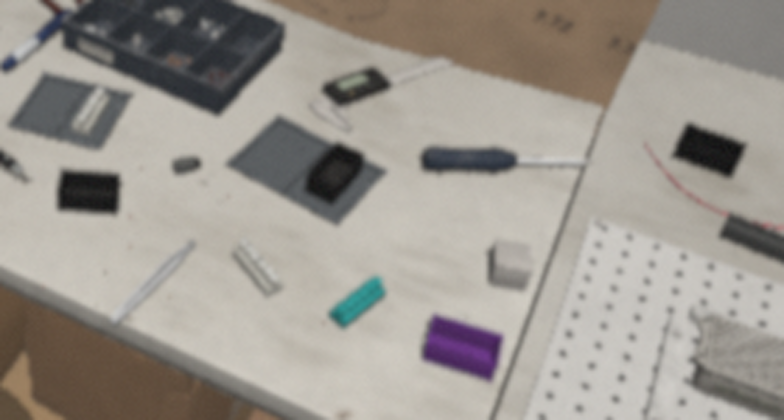

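```bash
cat >> h.py <<'E'
def delta(target,yaw):
    """target TCP world, yaw = world angle of tool x, tool down. returns tool-frame shift and rotvec from the measured pose"""
    s=manip.sense(); R0=s["orientation"]; p0=s["ee_pos"]
    Rt=np.array([[np.cos(yaw),np.sin(yaw),0],[np.sin(yaw),-np.cos(yaw),0],[0,0,-1.]])
    sh=R0.T@(np.asarray(target,float)-p0); rv=Rn.from_matrix(R0.T@Rt).as_rotvec()
    n=max(np.linalg.norm(sh)/41.7,np.degrees(np.linalg.norm(rv))/7.16)
    print("t",round(s["time_s"],2),"shift",np.round(sh,1),"rot",np.round(rv,3),"rows>=",round(n,1))
    q=np.arctan2(target[1],target[0])+np.pi-yaw; print("j6~",round((q+np.pi)%(2*np.pi)-np.pi,2),"r",round(np.hypot(*target[:2])))
E
python3 - <<'E'
from h import *
s=manip.sense();c=viewer.calibration("wrist");R,t=RT(c)
o=-R.T@t
print("cam in tool",s["orientation"].T@(o-s["ee_pos"]),"axes in tool (cols x,y,z)\n",np.round(s["orientation"].T@R.T,3))
# coarse objects: median of plane hits
c,p,d=load("scene0")
for nm,uv,z in [("L",(193,151),15),("M",(147,172),15),("S",(203,197),15),("case",(252,218),14),("strip",(312,246),15),("ctray",(329,210),5),("stray",(245,189),5)]:
    print(nm,np.round(plane(c,uv,z)[0]))
delta([480,230,330],np.pi)
delta([480,200,330],0)
E
```

```text
cam in tool [  75.05286252    1.90189415 -143.37377675] axes in tool (cols x,y,z)
 [[ 0.001 -0.956 -0.295]
 [ 1.     0.001 -0.   ]
 [ 0.001 -0.295  0.956]]
L [613. 288.  15.]
M [442. 344.  15.]
S [437. 112.  15.]
case [436. -63.  14.]
strip [ 426. -256.   15.]
ctray [ 588. -238.    5.]
stray [542.  28.   5.]
t 0.15 shift [-417.6 -220.   -99. ] rot [-0.001 -0.    -0.222] rows>= 11.6
j6~ 0.45 r 532
t 0.15 shift [-424.2 -249.2  -99. ] rot [-0.00e+00  1.00e-03  2.92e+00] rows>= 23.4
j6~ -2.75 r 520
```

```bash
python3 - <<'E'
from h import *
delta([580,190,270],np.pi)
E
```

```text
t 0.15 shift [-524.  -236.9  -39. ] rot [-0.001 -0.    -0.222] rows>= 13.8
j6~ 0.32 r 610
```

step_arm(
  plan="-524 -237 -39 0 0 -0.222 85;-524 -237 -39 0 0 -0.222 85;-524 -237 -39 0 0 -0.222 85;-524 -237 -39 0 0 -0.222 85;-524 -237 -39 0 0 -0.222 85;-524 -237 -39 0 0 -0.222 85;-524 -237 -39 0 0 -0.222 85;-524 -237 -39 0 0 -0.222 85;-524 -237 -39 0 0 -0.222 85;-524 -237 -39 0 0 -0.222 85",
)

```text
time_s: 0.98
ee_pos: [452.0, 286.0, 259.4]
orientation: [[-1.0, -0.0, -0.0], [-0.0, 1.0, -0.0], [0.0, -0.0, -1.0]]
ft_force: [0.9, 1.0, 0.4]
grip_width: 84.8
```

```bash
python3 - <<'E'
from h import *
delta([580,190,270],np.pi)
E
```

```text
t 0.98 shift [-128.   -96.   -10.6] rot [-0. -0.  0.] rows>= 3.8
j6~ 0.32 r 610
```

step_arm(
  plan="-110 -90 -11 0 0 0 85;-110 -90 -11 0 0 0 85;-110 -90 -11 0 0 0 85;-110 -90 -11 0 0 0 85;-110 -90 -11 0 0 0 85;-110 -90 -11 0 0 0 85",
)

```text
time_s: 1.48
ee_pos: [561.2, 196.9, 269.5]
orientation: [[-1.0, 0.002, -0.001], [0.002, 1.0, -0.0], [0.001, -0.0, -1.0]]
ft_force: [-0.4, 0.5, -0.1]
grip_width: 85.3
```

```bash
python3 - <<'E'
from h import *
print(manip.sense()["ee_pos"],abs(manip.sense()["qvel"]).max())
snap("wrist","w1")
E
```

```text
[561.21622704 196.89690746 269.47097316] 0.037753900435795074
```

View pics/w1.png

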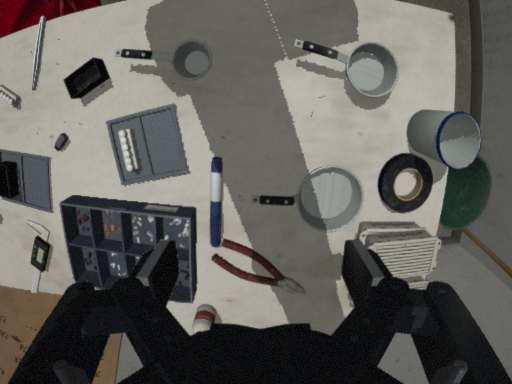

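```bash
python3 - <<'E'
from h import *
c,p,d=load("w1"); P=cloud(c,d,True)
hsv=cv2.cvtColor(p,cv2.COLOR_BGR2HSV)
for nm,(u,v),zb in [("L",(330,197),30),("M",(373,70),33),("S",(193,59),35)]:
    print(nm,"floor",np.round(np.nanmedian(P[v-5:v+6,u-5:u+6].reshape(-1,3),0),1))
    # rim from depth
    sl=P[max(v-60,0):v+60,max(u-100,0):u+60]
    m=(abs(sl[...,2]-zb)<4)
    q=sl[m]; print(len(q),np.round(np.nanmin(q,0)),np.round(np.nanmax(q,0)))
# table level
print("table",np.round(P[120,330],1),np.round(P[60,250],1))
# black grip masks
for nm,box,zt in [("L",(245,190,300,212),47),("M",(290,30,345,68),44),("S",(110,42,160,66),41)]:
    u0,v0,u1,v1=box; m=(hsv[v0:v1,u0:u1,2]<70).astype(np.uint8)
    n,lab,st,ce=cv2.connectedComponentsWithStats(m)
    k=1+np.argmax(st[1:,4]); ys,xs=np.where(lab==k)
    W=plane(c,np.stack([xs+u0,ys+v0],1),zt,True)[:,:2]
    r=cv2.minAreaRect(W.astype(np.float32)); print(nm,st[k],np.round(r[0],1),np.round(r[1],1),round(r[2],1),"mean",np.round(W.mean(0),1), "depthz",np.round(np.nanmedian(P[ys+v0,xs+u0],0),1))
im=np.hstack([cv2.resize(p[y:y+110,x:x+130],None,fx=3,fy=3,interpolation=cv2.INTER_CUBIC) for x,y in[(245,150),(290,15)]])
im2=np.hstack([cv2.resize(p[y:y+90,x:x+130],None,fx=3,fy=3,interpolation=cv2.INTER_CUBIC) for x,y in[(100,20),(50,40)]])
cv2.imwrite("pics/c1.png",np.vstack([im,im2]))
E
```

```text
L floor [624.6 302.2   3.6]
697 [570. 246.  26.] [669. 395.  34.]
M floor [436.5 358.2   3.9]
633 [401. 301.  29.] [515. 441.  37.]
S floor [425.9 107.1   3.9]
589 [404.   5.  31.] [457. 138.  39.]
table [5.119e+02 2.968e+02 5.000e-01] [430.  185.2   1.4]
L [ 14   5  38  11 320] [613.9 221.3] [48.2 13.8] 89.9 mean [613.8 220.6] depthz [613.7 220.7  47.3]
M [ 12  11  36  17 277] [420.4 272.5] [43.8 12. ] 76.3 mean [420.2 271.3] depthz [420.3 271.1  44.4]
S [ 11   7  32  10 219] [417.   38.1] [45.  10.7] 78.7 mean [417.1  39.1] depthz [417.   39.5  41.6]
```

View pics/c1.png

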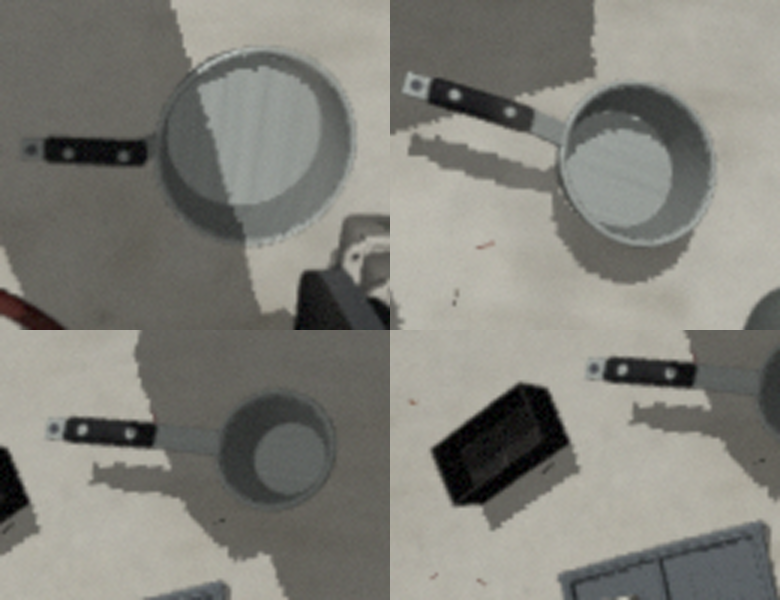

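```bash
cat >> h.py <<'E'
from scipy.optimize import least_squares
def pan(P,c0,g0,zr,r,tol=2.0):
    """circle fit of rim points: outer rim radius r known; points lie r-2.5..r"""
    c0=np.array(c0,float); g0=np.array(g0,float)
    q=P.reshape(-1,3); q=q[np.isfinite(q[:,2])]; q=q[abs(q[:,2]-zr)<tol][:,:2]
    for tol_r in (12,6,4,3):
        v=q-c0; rr=np.hypot(*v.T); h=(g0-c0)/np.linalg.norm(g0-c0)
        k=(abs(rr-(r-1.2))<tol_r)&((v@h)/np.maximum(rr,1)<0.85); s=q[k]
        f=least_squares(lambda x:np.hypot(*(s-x).T)-(r-1.25),c0,loss="soft_l1",f_scale=1.); c0=f.x
    res=np.hypot(*(s-c0).T)
    return c0,len(s),np.median(res),np.std(res)
E
python3 - <<'E'
from h import *
c,p,d=load("w1"); P=cloud(c,d,True)
for nm,f,g,z,r in [("L",(624,302),(613.9,220.6),30,48),("M",(436,352),(420.2,271.6),33,37),("S",(426,112),(417,38.6),35,26)]:
    cc,n,m,s=pan(P,f,g,z,r)
    gv=np.array(g)-cc
    print(nm,np.round(cc,1),n,round(m,1),round(s,2),"grip dist",round(np.linalg.norm(gv),1),"dir deg",round(np.degrees(np.arctan2(gv[1],gv[0])),1))
E
```

```text
L [618.3 295.3] 365 46.5 1.24 grip dist 74.8 dir deg -93.4
M [438.8 345.6] 275 35.3 1.22 grip dist 76.3 dir deg -104.1
S [431.3 112.1] 183 24.3 1.3 grip dist 74.9 dir deg -101.0
```

```bash
python3 - <<'E'
from h import *
delta([420.3,272,90],-1.812)
E
```

```text
t 1.53 shift [140.1  74.3 180. ] rot [ 1.00e-03 -1.00e-03 -1.33e+00] rows>= 10.6
j6~ -0.76 r 501
```

step_arm(
  plan="140 74 180 0 0 -1.33 40;140 74 180 0 0 -1.33 40;140 74 180 0 0 -1.33 40;140 74 180 0 0 -1.33 40;140 74 180 0 0 -1.33 40;140 74 180 0 0 -1.33 40;140 74 180 0 0 -1.33 40;140 74 180 0 0 -1.33 40;140 74 180 0 0 -1.33 40;140 74 180 0 0 -1.33 40",
)

```text
time_s: 2.37
ee_pos: [419.2, 272.6, 90.4]
orientation: [[-0.307, -0.952, 0.0], [-0.952, 0.307, 0.0], [-0.0, -0.0, -1.0]]
ft_force: [0.1, -0.0, -0.7]
grip_width: 40.0
```

```bash
python3 - <<'E'
from h import *
delta([420.3,272,60],-1.812)
E
```

```text
t 2.37 shift [ 0.3 -1.3 30.4] rot [-0.     0.    -0.071] rows>= 0.7
j6~ -0.76 r 501
```

step_arm(
  plan="0 -1 30 0 0 -0.075 40;0 -1 60 0 0 -0.075 40;0 -1 69 0 0 -0.075 40;0 -1 69 0 0 -0.075 40;0 -1 69 0 0 -0.075 40",
)

```text
time_s: 2.78
ee_pos: [421.0, 271.8, 22.0]
orientation: [[-0.243, -0.97, -0.0], [-0.97, 0.243, -0.0], [0.0, 0.0, -1.0]]
ft_force: [0.2, -0.2, 1.0]
grip_width: 39.9
```

```bash
python3 - <<'E'
from h import *
delta([420.3,272,21],-1.812)
snap("wrist","w2")
E
```

```text
t 2.78 shift [-0.   0.8  1. ] rot [ 0.    -0.    -0.004] rows>= 0.0
j6~ -0.76 r 501
```

View pics/w2.png

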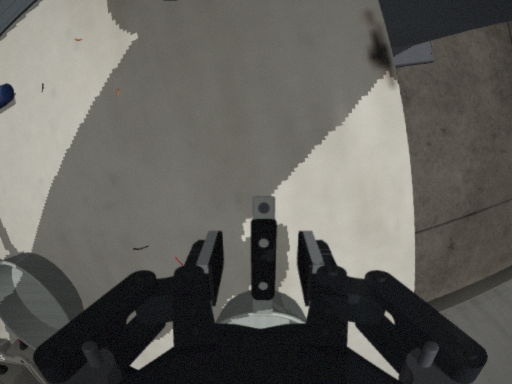

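The grip (black bar at 263,258) is centred between the pads. Close and lift.

step_arm(
  plan="0 1 1 0 0 0 0;0 1 1 0 0 0 0;0 1 1 0 0 0 0;0 1 1 0 0 0 0;0 1 1 0 0 0 0;0 1 1 0 0 0 0;0 1 -25 0 0 0 0;0 1 -60 0 0 0 0;0 1 -79 0 0 0 0;0 1 -79 0 0 0 0",
  newtons=70,
)

```text
time_s: 3.67
ee_pos: [422.4, 272.7, 104.7]
orientation: [[-0.243, -0.97, 0.005], [-0.97, 0.243, 0.003], [-0.004, -0.004, -1.0]]
ft_force: [1.0, -0.1, -0.5]
grip_width: 10.3
```

```bash
python3 - <<'E'
from h import *
d=np.radians(-153); h=np.array([np.cos(d),np.sin(d)])
g=np.array([618,295])+76*h; print(g)
delta([*g,100],d)
c,p,dd=snap("wrist","w3")
E
```

```text
[550.28350416 260.49672202]
t 3.67 shift [ -19.3 -127.     5.3] rot [-0.002  0.006  0.854] rows>= 6.8
j6~ -0.03 r 609
```

View pics/w3.png

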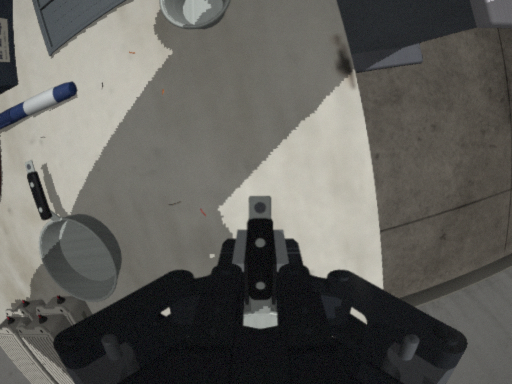

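```bash
python3 - <<'E'
from h import *
c,p,d=load("w3"); P=cloud(c,d,True)
hsv=cv2.cvtColor(p,cv2.COLOR_BGR2HSV)
cc,n,m,s=pan(P,(618,295),(614,220.6),30,48); print(cc,n,m,s)
u0,v0,u1,v1=22,168,60,222
mm=(hsv[v0:v1,u0:u1,2]<60).astype(np.uint8)
n,lab,st,ce=cv2.connectedComponentsWithStats(mm); k=1+np.argmax(st[1:,4]); ys,xs=np.where(lab==k)
W=plane(c,np.stack([xs+u0,ys+v0],1),47,True)[:,:2]
print(st[k],cv2.minAreaRect(W.astype(np.float32)),W.mean(0),np.nanmedian(P[ys+v0,xs+u0],0))
# strap end of held pan height along x
for v in (203,225,245,270,286): print(v,np.round(P[v,260],1))
E
```

```text
[617.92137561 295.47451005] 621 46.73565115440858 1.0608180131991787
[  6   4  24  48 465] ((611.8435668945312, 220.0812530517578), (44.09143829345703, 14.735492706298828), 87.67545318603516) [611.24491788 220.07178393] [611.21052317 220.19885216  46.68214396]
203 [415.4 244.  125.1]
225 [417.7 253.4 127.2]
245 [420.1 262.8 127.9]
270 [423.5 276.4 127.3]
286 [425.6 285.  128.2]
```

step_arm(
  plan="-19 -127 0 0 0 0.84 0;-19 -127 0 0 0 0.84 0;-19 -127 0 0 0 0.84 0;-19 -127 0 0 0 0.84 0;-19 -127 0 0 0 0.84 0;-19 -127 0 0 0 0.84 0;-19 -127 0 0 0 0.84 0;-19 -127 0 0 0 0.84 0;-19 -127 0 0 0 0.84 0",
)

```text
time_s: 4.47
ee_pos: [547.9, 258.9, 98.8]
orientation: [[-0.883, -0.469, -0.002], [-0.469, 0.883, -0.001], [0.002, 0.0, -1.0]]
ft_force: [-0.0, -0.4, -0.4]
grip_width: 10.4
```

```bash
python3 - <<'E'
from h import *
d=np.radians(-154); h=np.array([np.cos(d),np.sin(d)])
g=np.array([618,295.3])+76*h; print(g)
delta([*g,24],d)
c,p,dd=snap("scene","s2");snap("side","si2")
cv2.imwrite("pics/s2c.png",np.hstack([cv2.resize(p[80:230,100:300],None,fx=2,fy=2),cv2.resize(load("si2")[1][130:280,150:350],None,fx=2,fy=2)]))
E
```

```text
[549.69165248 261.98379284]
t 4.47 shift [-3.1  1.9 74.8] rot [ 0.    -0.002  0.034] rows>= 1.8
j6~ -0.01 r 609
```

View pics/s2c.png

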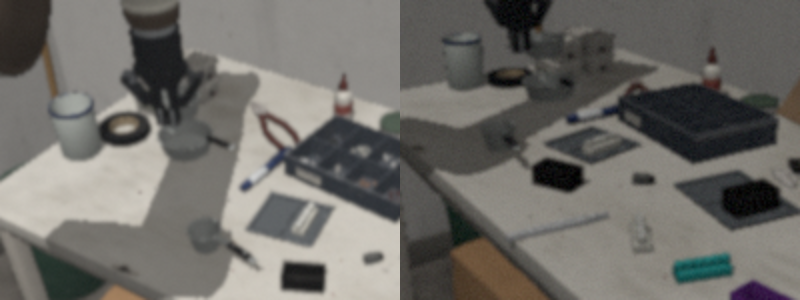

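step_arm(
  plan="-3 2 25 0 0 0 0;-3 2 45 0 0 0 0;-3 2 60 0 0 0 0;-3 2 68 0 0 0 0;-3 2 72 0 0 0 0;-3 2 74 0 0 0 0;-3 2 75 0 0 0 0;-3 2 75 0 0 0 0",
)

```text
time_s: 5.23
ee_pos: [550.6, 262.6, 26.1]
orientation: [[-0.884, -0.467, 0.001], [-0.467, 0.884, 0.001], [-0.001, -0.0, -1.0]]
ft_force: [0.0, -0.2, -0.3]
grip_width: 10.4
```

```bash
python3 - <<'E'
from h import *
print(manip.sense()["ft_force"],manip.sense()["wrist_torque"])
c,p,d=snap("wrist","w4")
c,p,dd=snap("scene","s3")
cv2.imwrite("pics/s3c.png",np.hstack([cv2.resize(p[110:190,150:250],None,fx=4,fy=4),cv2.resize(load("w4")[1],None,fx=.8,fy=.8333)]))
E
```

```text
[ 0.02667608 -0.21098519 -0.34181645] [-0.00926514  0.04668891 -0.06062871]
```

View pics/s3c.png

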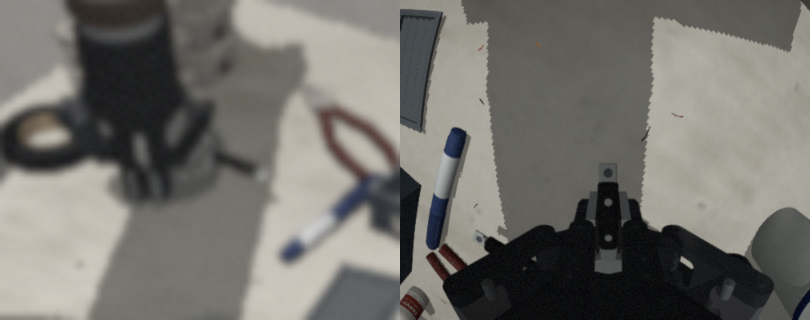

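step_arm(
  plan="0 0 1 0 0 0 0;0 0 2 0 0 0 0;0 0 2 0 0 0 0",
)

```text
time_s: 5.58
ee_pos: [550.4, 262.4, 24.2]
orientation: [[-0.885, -0.466, 0.001], [-0.466, 0.885, 0.0], [-0.001, -0.0, -1.0]]
ft_force: [-2.3, -1.0, 6.1]
grip_width: 10.4
```

Contact (6 N) at the expected height. Release and rise.

step_arm(
  plan="0 0 0 0 0 0 30;0 0 0 0 0 0 30;0 0 0 0 0 0 30;0 0 -20 0 0 0 30;0 0 -60 0 0 0 30;0 0 -100 0 0 0 30;0 0 -140 0 0 0 30;40 0 -180 0 0 0 30;60 0 -200 0 0 0 30;60 0 -200 0 0 0 30",
)

```text
time_s: 6.42
ee_pos: [495.7, 233.6, 230.5]
orientation: [[-0.885, -0.466, 0.007], [-0.466, 0.885, 0.003], [-0.007, -0.0, -1.0]]
ft_force: [-0.4, -0.4, 0.9]
grip_width: 30.0
```

```bash
python3 - <<'E'
from h import *
c,p,d=snap("wrist","w5")
# small pan grip: from w1
d=np.radians(-101.2); h=np.array([np.cos(d),np.sin(d)])
print(np.array([431.3,112.1])+76*h)
E
```

```text
[416.53818931  37.54740819]
```

View pics/w5.png

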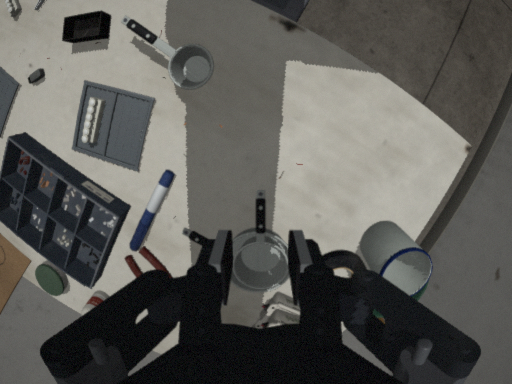

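```bash
python3 - <<'E'
from h import *
c,p,d=load("w5"); P=cloud(c,d,True)
hsv=cv2.cvtColor(p,cv2.COLOR_BGR2HSV)
def grip(box,zt):
    u0,v0,u1,v1=box; m=(hsv[v0:v1,u0:u1,2]<70).astype(np.uint8)
    n,lab,st,ce=cv2.connectedComponentsWithStats(m); k=1+np.argmax(st[1:,4]); ys,xs=np.where(lab==k)
    W=plane(c,np.stack([xs+u0,ys+v0],1),zt,True)[:,:2]
    print("grip",np.round(W.mean(0),1),cv2.minAreaRect(W.astype(np.float32)),np.nanmedian(P[ys+v0,xs+u0],0))
    return W.mean(0)
g=grip((118,15,160,48),41)
cc,n,m,s=pan(P,(431,112),g,35,26); v=g-cc; print("S",cc,n,m,s,np.linalg.norm(v),np.degrees(np.arctan2(v[1],v[0])))
g=grip((252,195,270,232),47)
cc,n,m,s=pan(P,(618,295),g,36,37); v=g-cc; print("M",cc,n,m,s,np.linalg.norm(v),np.degrees(np.arctan2(v[1],v[0])))
delta([416.8,38,90],np.radians(-101.2))
E
```

```text
grip [416.5  38.6] ((416.34521484375, 37.87799072265625), (44.225914001464844, 10.987547874450684), 78.42475128173828) [416.57106024  38.77418551  41.57861065]
S [431.02480868 112.11557666] 250 24.371746589524836 1.3571664558867254 74.89825488505797 -101.17472495192213
grip [549.3 263.8] ((548.1048583984375, 263.3558349609375), (42.47720718383789, 20.630266189575195), 27.81597900390625) [550.89956578 264.31486648  47.12726055]
M [616.15932729 299.07386238] 288 35.549564428799826 1.198636954744403 75.60964255648628 -152.15407479930815
t 6.47 shift [ 163.1 -136.1  136.9] rot [-0.003  0.006 -0.89 ] rows>= 7.1
j6~ -1.28 r 419
```

step_arm(
  plan="163 -136 130 0 0 -0.89 40;163 -136 130 0 0 -0.89 40;163 -136 130 0 0 -0.89 40;163 -136 130 0 0 -0.89 40;163 -136 130 0 0 -0.89 40;163 -136 130 0 0 -0.89 40;163 -136 130 0 0 -0.89 40;163 -136 130 0 0 -0.89 40;163 -136 130 0 0 -0.89 40",
)

```text
time_s: 7.22
ee_pos: [415.9, 37.4, 92.1]
orientation: [[-0.194, -0.981, -0.002], [-0.981, 0.194, -0.0], [0.0, 0.001, -1.0]]
ft_force: [-0.6, 0.2, 0.5]
grip_width: 39.8
```

```bash
python3 - <<'E'
from h import *
delta([416.8,38,18],np.radians(-101.2))
E
```

```text
t 7.22 shift [-0.8 -0.9 74.1] rot [ 0.001 -0.    -0.   ] rows>= 1.8
j6~ -1.28 r 419
```

step_arm(
  plan="-1 -1 35 0 0 0 40;-1 -1 65 0 0 0 40;-1 -1 74 0 0 0 40;-1 -1 74 0 0 0 40;-1 -1 74 0 0 0 0;-1 -1 74 0 0 0 0;-1 -1 74 0 0 0 0;-1 -1 74 0 0 0 0;-1 -1 74 0 0 0 0",
)

```text
time_s: 7.97
ee_pos: [418.6, 38.8, 20.6]
orientation: [[-0.195, -0.981, 0.003], [-0.981, 0.195, -0.0], [-0.0, -0.002, -1.0]]
ft_force: [0.7, -2.1, 4.1]
grip_width: 10.1
```

step_arm(
  plan="0 0 -40 0 0 0 0;0 0 -80 0 0 0 0;0 0 -110 0 0 0 0;0 0 -110 0 0 0 0;0 0 -110 0 0 0 0",
)

```text
time_s: 8.38
ee_pos: [418.6, 38.9, 131.2]
orientation: [[-0.194, -0.981, 0.004], [-0.981, 0.194, 0.0], [-0.001, -0.003, -1.0]]
ft_force: [-0.7, 0.3, -0.9]
grip_width: 10.7
```

```bash
python3 - <<'E'
from h import *
c,p,d=load("w1"); P=cloud(c,d,True)
for u,v in [(440,120),(475,140),(415,130),(450,160),(405,160),(405,205),(390,240),(432,185)]: print(u,v,np.round(P[v,u]))
print(manip.sense()["ee_pos"])
h=lambda a:np.array([np.cos(np.radians(a)),np.sin(np.radians(a))])
delta([*(np.array([617.5,296.5])+76*h(148)),128],np.radians(148))
c,p,d=snap("wrist","w6")
P=cloud(c,d,True)
g=np.array([550,263.]); 
cc,n,m,s=pan(P,(618,296),g,36,37); print("M",cc,n,m,s)
E
```

```text
440 120 [498. 423.  85.]
475 140 [519. 486.  86.]
415 130 [517. 416.  32.]
450 160 [552. 464.  61.]
405 160 [564. 412.  17.]
405 205 [634. 422.  18.]
390 240 [668. 380.  66.]
432 185 [607. 479.  -0.]
[418.57193622  38.93438205 131.22263548]
t 8.38 shift [-318.3  -74.     3.8] rot [-1.000e-03  4.000e-03  1.934e+00] rows>= 15.5
j6~ 1.11 r 648
M [618. 296.] 0 nan nan
  return _methods._mean(a, axis=axis, dtype=dtype,
  ret = ret.dtype.type(ret / rcount)
  ret = _var(a, axis=axis, dtype=dtype, out=out, ddof=ddof,
  arrmean = um.true_divide(arrmean, div, out=arrmean,
  ret = ret.dtype.type(ret / rcount)
```

View pics/w6.png

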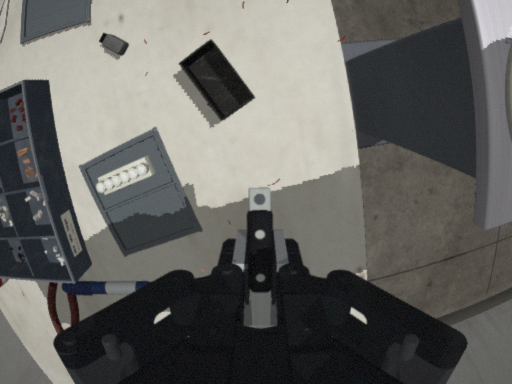

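step_arm(
  plan="-318 -74 0 0 0 1.934 0;-318 -74 0 0 0 1.934 0;-318 -74 0 0 0 1.934 0;-318 -74 0 0 0 1.934 0;-318 -74 0 0 0 1.934 0;-318 -74 0 0 0 1.934 0;-318 -74 0 0 0 1.934 0;-318 -74 0 0 0 1.934 0;-318 -74 0 0 0 1.934 0;-318 -74 0 0 0 1.934 0",
)

```text
time_s: 9.27
ee_pos: [551.3, 338.4, 125.1]
orientation: [[-0.988, -0.154, -0.005], [-0.154, 0.988, -0.003], [0.005, -0.002, -1.0]]
ft_force: [-0.7, -0.2, -1.1]
grip_width: 10.2
```

```bash
python3 - <<'E'
from h import *
h=lambda a:np.array([np.cos(np.radians(a)),np.sin(np.radians(a))])
delta([*(np.array([617.5,296.5])+76*h(148)),128],np.radians(148))
E
```

```text
t 9.27 shift [-1.4 -1.9 -2.9] rot [-0.004 -0.004  0.713] rows>= 5.7
j6~ 1.11 r 648
```

step_arm(
  plan="-1 -2 0 0 0 0.69 0;-1 -2 0 0 0 0.69 0;-1 -2 0 0 0 0.69 0;-1 -2 0 0 0 0.69 0;-1 -2 0 0 0 0.69 0;-1 -2 0 0 0 0.69 0;-1 -2 0 0 0 0.69 0;-1 -2 0 0 0 0.69 0",
)

```text
time_s: 9.93
ee_pos: [552.7, 334.2, 127.7]
orientation: [[-0.863, 0.505, -0.002], [0.505, 0.863, -0.001], [0.001, -0.002, -1.0]]
ft_force: [0.6, 0.9, -2.0]
grip_width: 10.5
```

```bash
python3 - <<'E'
from h import *
h=lambda a:np.array([np.cos(np.radians(a)),np.sin(np.radians(a))])
delta([*(np.array([617.5,296.5])+76*h(148)),27],np.radians(148))
c,p,d=snap("scene","s4"); c2,p2,d2=snap("wrist","w7"); c3,p3,d3=snap("side","si4")
P=cloud(c2,d2,True)
for v in (203,225,245,270,286): print(v,np.round(P[v,260],1))
for cam,dd in((c,d),(c3,d3)):
    Q=cloud(cam,dd)
    print(pan(Q,(617,296),(550,263),36,37,4),pan(Q,(617,296),(614,220),30,48,3),pan(Q,(617,296),(550,336),131,26,5))
cv2.imwrite("pics/m4.png",np.hstack([cv2.resize(p[90:190,140:250],None,fx=3.5,fy=3.5),cv2.resize(p3[130:230,160:270],None,fx=3.5,fy=3.5)]))
E
```

```text
t 9.93 shift [  0.8   2.6 100.7] rot [-0.002 -0.001  0.029] rows>= 2.4
j6~ 1.11 r 648
203 [527.3 351.5 146.6]
225 [536.  346.4 148.2]
245 [545.  341.1 147.9]
270 [556.9 334.2 148.2]
286 [564.9 329.5 148.8]
(array([614.22097514, 296.06570666]), 49, np.float64(36.34307562376081), np.float64(1.5003295079571188)) (array([614.61799273, 291.11976854]), 31, np.float64(47.47439288322982), np.float64(1.47194965591153)) (array([611.13610747, 298.58684808]), 51, np.float64(24.08564067609884), np.float64(1.4230957476617658))
(array([615.63694439, 295.74020119]), 30, np.float64(35.27448921896789), np.float64(1.453769768707452)) (array([619.91324589, 284.15531604]), 24, np.float64(46.71224176712861), np.float64(1.3983794312629616)) (array([615.00587858, 299.26379344]), 32, np.float64(24.59858265946442), np.float64(1.3810867977440764))
```

View pics/m4.png

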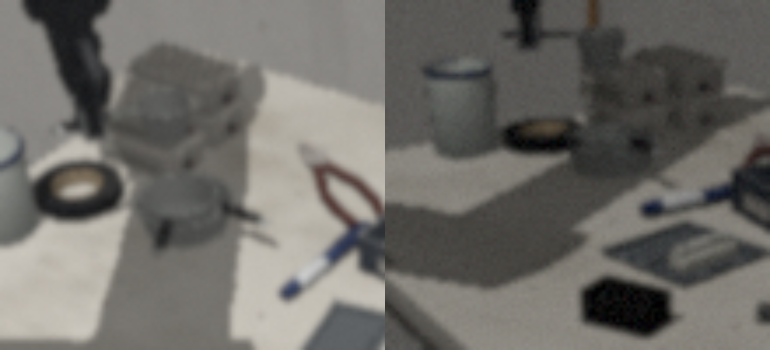

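View pics/w7.png

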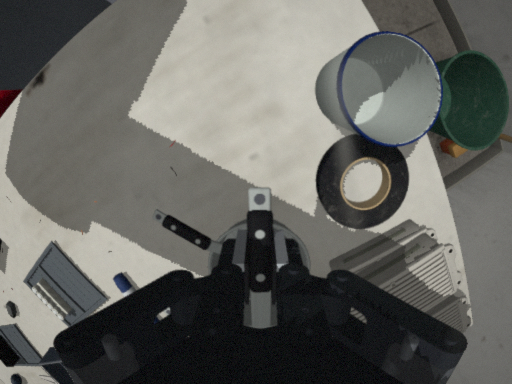

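```bash
python3 - <<'E'
from h import *
c2,p2,d2=load("w7");P=cloud(c2,d2,True)
print(pan(P,(617,296),(550,263),36,37,2),pan(P,(617,296),(614,220),30,48,2))
cv2.imwrite("pics/w7c.png",cv2.resize(p2[190:310,150:330],None,fx=4,fy=4,interpolation=cv2.INTER_CUBIC))
E
```

```text
(array([617.32263842, 300.88017865]), 10, np.float64(35.752424167010965), np.float64(0.7322952074544199)) (array([618.50619217, 296.41095505]), 282, np.float64(46.61873491804556), np.float64(1.2456558257900567))
```

View pics/w7c.png

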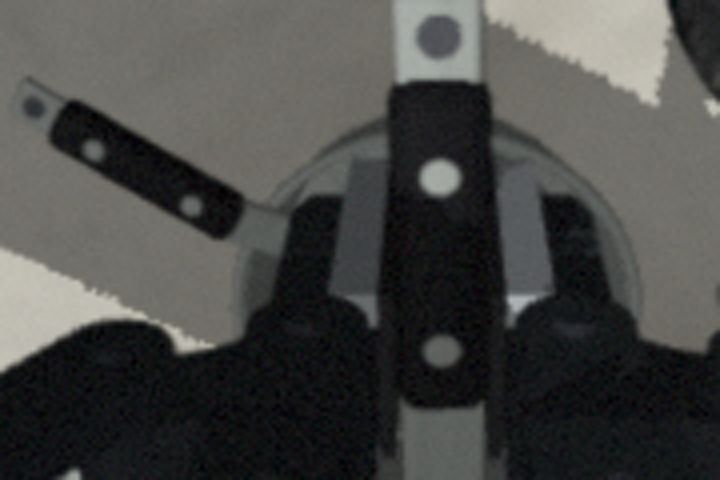

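step_arm(
  plan="3 3.5 30 0 0 0.03 0;3 3.5 55 0 0 0.03 0;3 3.5 75 0 0 0.03 0;3 3.5 88 0 0 0.03 0;3 3.5 94 0 0 0.03 0;3 3.5 97 0 0 0.03 0;3 3.5 99 0 0 0.03 0;3 3.5 100 0 0 0.03 0;3 3.5 100 0 0 0.03 0",
)

```text
time_s: 10.83
ee_pos: [553.0, 339.4, 30.3]
orientation: [[-0.846, 0.533, 0.001], [0.533, 0.846, 0.001], [-0.001, 0.001, -1.0]]
ft_force: [0.8, 0.4, -0.4]
grip_width: 10.3
```

step_arm(
  plan="0 0 1 0 0 0 0;0 0 2 0 0 0 0;0 0 3 0 0 0 0;0 0 3 0 0 0 0",
)

```text
time_s: 11.17
ee_pos: [552.6, 339.3, 26.7]
orientation: [[-0.846, 0.533, 0.001], [0.533, 0.846, 0.001], [-0.0, 0.001, -1.0]]
ft_force: [0.1, 0.2, 3.7]
grip_width: 10.2
```

Contact at the expected 26.7. Release, rise and look.

step_arm(
  plan="0 0 0 0 0 0 30;0 0 0 0 0 0 30;0 0 0 0 0 0 30;0 0 -20 0 0 0 30;0 0 -60 0 0 0 30;0 0 -100 0 0 0 30;0 0 -140 0 0 0 30;40 0 -180 0 0 0 30;80 0 -200 0 0 0 30;80 0 -200 0 0 0 30",
)

```text
time_s: 12.0
ee_pos: [483.1, 383.5, 230.6]
orientation: [[-0.846, 0.532, 0.003], [0.532, 0.846, 0.004], [-0.001, 0.005, -1.0]]
ft_force: [-0.2, -0.2, 0.0]
grip_width: 30.0
```

```bash
python3 - <<'E'
from h import *
c,p,d=snap("wrist","w8"); P=cloud(c,d,True)
cv2.imwrite("pics/w8c.png",cv2.resize(p[130:330,150:370],None,fx=3,fy=3,interpolation=cv2.INTER_CUBIC))
s=pan(P,(617,298),(552,338),41,26,1.5); m=pan(P,(617,298),(550,263),36,37,1.5); l=pan(P,(617,298),(614,220),30,48,1.5); print(s,m,l)
delta([560,-130,270],np.pi)
E
```

```text
(array([613.0854922 , 303.61105517]), 157, np.float64(24.46832504107121), np.float64(1.1946083128876785)) (array([616.2127536 , 300.11803984]), 180, np.float64(35.65841665221708), np.float64(1.1270526461573884)) (array([617.79157739, 295.94480979]), 173, np.float64(46.775228961312074), np.float64(1.0980485132846534))
t 12.05 shift [-339.1 -394.5  -40.8] rot [ 0.005  0.002 -0.56 ] rows>= 12.5
j6~ -0.23 r 575
```

View pics/w8c.png

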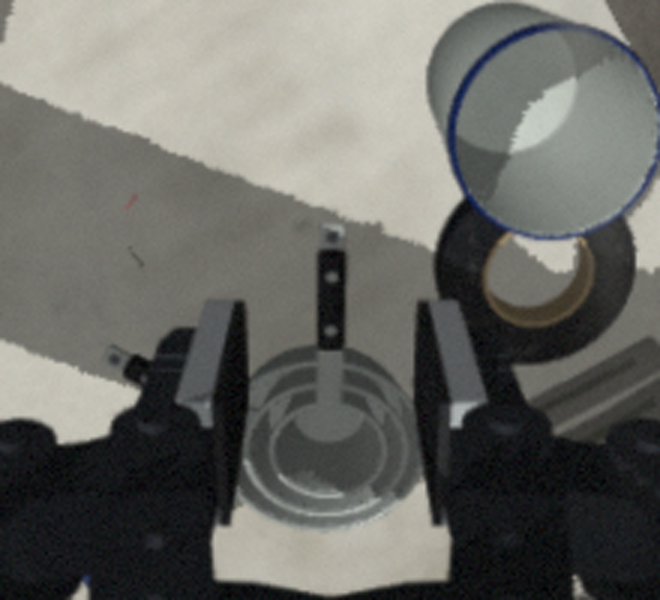

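step_arm(
  plan="-339 -394 -40 0 0 -0.56 60;-339 -394 -40 0 0 -0.56 60;-339 -394 -40 0 0 -0.56 60;-339 -394 -40 0 0 -0.56 60;-339 -394 -40 0 0 -0.56 60;-339 -394 -40 0 0 -0.56 60;-339 -394 -40 0 0 -0.56 60;-339 -394 -40 0 0 -0.56 60;-339 -394 -40 0 0 -0.56 60;-339 -394 -40 0 0 -0.56 60",
)

```text
time_s: 12.88
ee_pos: [545.1, -25.2, 257.2]
orientation: [[-1.0, 0.002, -0.001], [0.002, 1.0, -0.0], [0.001, -0.0, -1.0]]
ft_force: [0.3, 0.4, -0.4]
grip_width: 59.9
```

```bash
python3 - <<'E'
from h import *
delta([560,-130,270],np.pi)
E
```

```text
t 12.88 shift [ -15.1 -104.8  -12.8] rot [-0.    -0.001 -0.002] rows>= 2.6
j6~ -0.23 r 575
```

step_arm(
  plan="-15 -100 -10 0 0 0 60;-15 -100 -10 0 0 0 60;-15 -100 -10 0 0 0 60;-15 -100 -10 0 0 0 60;-15 -100 -10 0 0 0 60;-15 -100 -10 0 0 0 60",
)

```text
time_s: 13.38
ee_pos: [559.9, -122.6, 267.1]
orientation: [[-1.0, 0.002, -0.001], [0.002, 1.0, 0.0], [0.001, 0.0, -1.0]]
ft_force: [0.3, 0.4, 0.5]
grip_width: 60.0
```

```bash
python3 - <<'E'
from h import *
c,p,d=snap("wrist","w9"); P=cloud(c,d,True)
cv2.imwrite("pics/w9c.png",cv2.resize(p[:290],(784,444),interpolation=cv2.INTER_CUBIC))
E
```

```text
(no output)
```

View pics/w9.png

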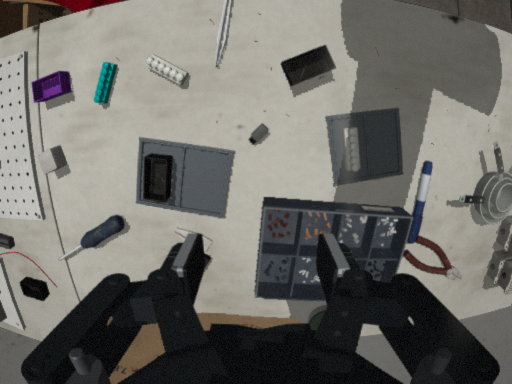

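```bash
python3 - <<'E'
from h import *
c,p,d=load("w9"); P=cloud(c,d,True); hsv=cv2.cvtColor(p,cv2.COLOR_BGR2HSV)
for n,(u,v) in dict(ct=(205,180),st=(380,140),stsh=(340,130),table=(270,60),shadow=(440,80),case=(308,70)).items(): print(n,hsv[v,u],p[v,u],np.round(P[v,u],1))
crop=np.hstack([cv2.resize(p[35:105,80:200],(384,224),interpolation=cv2.INTER_CUBIC),cv2.resize(p[30:110,260:350],(384,224),interpolation=cv2.INTER_CUBIC)])
crop2=np.hstack([cv2.resize(p[125:225,125:245],(384,320),interpolation=cv2.INTER_CUBIC),cv2.resize(p[95:195,310:420],(384,320),interpolation=cv2.INTER_CUBIC)])
cv2.imwrite("pics/w9c.png",np.vstack([crop,crop2]))
E
```

```text
ct [98 22 93] [93 91 85] [ 596.5 -199.7    3.5]
st [102  24  54] [54 52 49] [535.8  52.9   5. ]
stsh [ 40   8 100] [ 97 100  99] [523.9  -8.8   4.1]
table [ 25  19 176] [163 174 176] [ 429.4 -107.     3.3]
shadow [21 19 94] [87 92 94] [4.364e+02 1.562e+02 1.000e-01]
case [90  7 36] [36 36 35] [442.1 -55.6   3.4]
```

View pics/w9c.png

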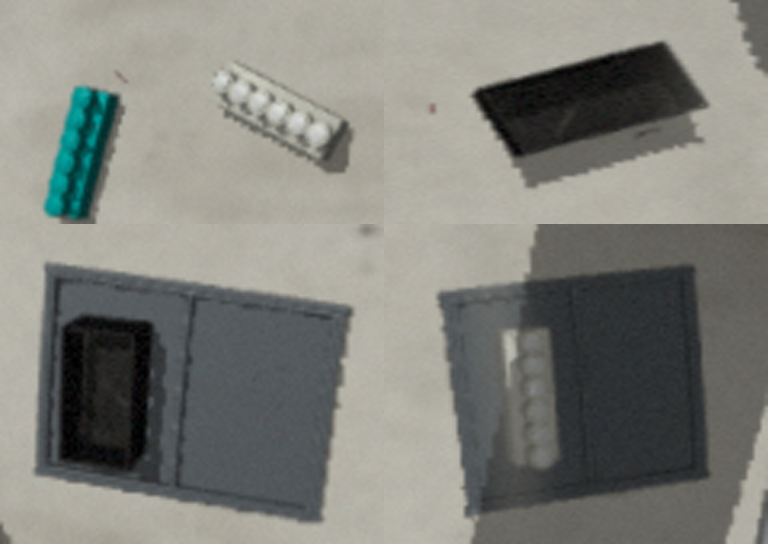

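```bash
python3 - <<'E'
from h import *
c,p,d=load("w9"); P=cloud(c,d,True); hsv=cv2.cvtColor(p,cv2.COLOR_BGR2HSV)
# Tray via colour
def ang(r):
    b=cv2.boxPoints(r); return b
for nm,box,z in [("ctray",(125,125,245,225),7),("stray",(310,95,420,195),7)]:
    u0,v0,u1,v1=box; H=hsv[v0:v1,u0:u1]; b=p[v0:v1,u0:u1].astype(int)
    m=((b[...,0]-b[...,2]>=1)|(H[...,2]<45)) .astype(np.uint8)
    m=cv2.morphologyEx(m,cv2.MORPH_OPEN,np.ones((3,3)));m=cv2.morphologyEx(m,cv2.MORPH_CLOSE,np.ones((5,5)))
    cn,_=cv2.findContours(m,cv2.RETR_EXTERNAL,cv2.CHAIN_APPROX_NONE); k=max(cn,key=cv2.contourArea)[:,0,:]+[u0,v0]
    W=plane(c,k,z,True)[:,:2].astype(np.float32); r=cv2.minAreaRect(W); print(nm,"colour",r)
    q=P[v0:v1,u0:u1].reshape(-1,3); 
    for lo,hi in((5,9),(2,9)):
        s=q[(q[:,2]>lo)&(q[:,2]<hi)][:,:2].astype(np.float32); print("   depth",lo,len(s),cv2.minAreaRect(s))
# fixed case / strip
def comp(nm,box,f,z):
    u0,v0,u1,v1=box; m=f(hsv[v0:v1,u0:u1],P[v0:v1,u0:u1,2]).astype(np.uint8)
    n,lab,st,ce=cv2.connectedComponentsWithStats(m); k=1+np.argmax(st[1:,4]); ys,xs=np.where(lab==k)
    W=plane(c,np.stack([xs+u0,ys+v0],1),z,True)[:,:2].astype(np.float32); r=cv2.minAreaRect(W); print(nm,st[k],r)
    Q=P[ys+v0,xs+u0]; print("   depth",cv2.minAreaRect(Q[:,:2].astype(np.float32)),np.nanpercentile(Q[:,2],[5,50,95]))
comp("fixedcase",(135,145,185,210),lambda h,z:(z>26)&(z<36),31)
comp("loosecase",(275,40,340,95),lambda h,z:(z>23)&(z<33),28)
comp("loosestrip",(140,48,195,92),lambda h,z:(z>9)&(z<25),14)
comp("loosestrip col",(140,48,195,92),lambda h,z:(h[...,2]>185)|(z>9),14)
comp("fixedstrip",(335,120,365,180),lambda h,z:(z>11)&(z<30),15)
E
```

```text
ctray colour ((591.84619140625, -233.94290161132812), (139.0146026611328, 101.27252197265625), 80.7802963256836)
   depth 5 1995 ((591.87890625, -234.16217041015625), (140.99046325683594, 102.7099609375), 80.36290740966797)
   depth 2 5790 ((592.4274291992188, -238.19808959960938), (189.8184051513672, 157.32687377929688), 88.7844467163086)
stray colour ((545.1353149414062, 31.938770294189453), (100.23764038085938, 110.44717407226562), 9.571798324584961)
   depth 5 1415 ((560.5321044921875, 49.51044464111328), (137.371826171875, 142.5406036376953), 9.451361656188965)
   depth 2 4491 ((547.6494140625, 36.14339065551758), (153.6966552734375, 176.13497924804688), 4.1125712394714355)
fixedcase [  8  11  26  46 305] ((586.7965087890625, -265.3744812011719), (36.257999420166016, 63.331295013427734), 82.5982666015625)
   depth ((587.5401000976562, -265.8872985839844), (34.849239349365234, 62.7614631652832), 81.4073715209961) [26.67952318 30.63212196 32.47133167]
loosecase [  7   8  35  38 154] ((439.8954772949219, -64.94461822509766), (34.73415756225586, 48.98448181152344), 23.69892311096191
[... 303 characters left out ...]
8544921875, -248.75946044921875), (60.94719314575195, 19.569366455078125), 59.046329498291016) [11.64065277 17.53640815 22.22830928]
loosestrip col [  5   6  43  31 590] ((436.0676574707031, -249.43994140625), (63.92511749267578, 19.581485748291016), 58.94413757324219)
   depth ((436.65008544921875, -248.75946044921875), (60.94719314575195, 19.569366455078125), 59.046329498291016) [11.64065277 17.53640815 22.22830928]
fixedstrip [  8   7  17  44 589] ((549.055419921875, 6.334464073181152), (61.6254997253418, 21.154850006103516), 8.354778289794922)
   depth ((548.09130859375, 6.470181465148926), (59.575260162353516, 20.310367584228516), 7.589084625244141) [13.88462688 19.60664052 24.95496646]
```

```bash
python3 - <<'E'
from h import *
def comp(tag,nm,box,f,z):
    c,p,d=load(tag); P=cloud(c,d,True); hsv=cv2.cvtColor(p,cv2.COLOR_BGR2HSV)
    u0,v0,u1,v1=box; m=f(hsv[v0:v1,u0:u1],P[v0:v1,u0:u1,2]).astype(np.uint8)
    ys,xs=np.where(m)
    W=plane(c,np.stack([xs+u0,ys+v0],1),z,True)[:,:2].astype(np.float32); r=cv2.minAreaRect(W); print(tag,nm,len(W),r)
    return P
# loose case rim: z 26..30
comp("w1","case",(55,45,120,110),lambda h,z:(z>25.5)&(z<31),28)
comp("w9","case",(270,35,345,100),lambda h,z:(z>25.5)&(z<31),28)
P=comp("w6","case",(170,30,265,130),lambda h,z:(z>25.5)&(z<31),28)
comp("w6","stray col",(75,120,210,262),lambda h,z:(z>5.)&(z<9),7)
comp("w1","stray",(100,98,195,190),lambda h,z:(z>5.)&(z<9),7)
comp("w6","fixedstrip",(75,120,210,262),lambda h,z:(z>11)&(z<30),15)
c,p,d=load("w6"); cv2.imwrite("pics/w6c.png",cv2.resize(p[30:270,70:270],None,fx=2.5,fy=2.5,interpolation=cv2.INTER_CUBIC))
# corners of strip tray, fine via subpixel approx polygon
hsv=cv2.cvtColor(p,cv2.COLOR_BGR2HSV); b=p.astype(int)
m=(b[...,0]-b[...,2]>=1).astype(np.uint8); m[:, :75]=0; m[:,210:]=0; m[:120]=0; m[262:]=0
m=cv2.morphologyEx(cv2.morphologyEx(m,cv2.MORPH_OPEN,np.ones((3,3))),cv2.MORPH_CLOSE,np.ones((7,7)))
cn,_=cv2.findContours(m,cv2.RETR_EXTERNAL,cv2.CHAIN_APPROX_NONE);k=max(cn,key=cv2.contourArea)[:,0]
W=plane(c,k,7,True)[:,:2].astype(np.float32); print(cv2.minAreaRect(W))
E
```

```text
w1 case 209 ((437.09765625, -57.31351089477539), (35.51628875732422, 63.987491607666016), 24.435619354248047)
w9 case 222 ((436.7185363769531, -58.317623138427734), (34.61375427246094, 62.56975555419922), 24.188535690307617)
w6 case 532 ((437.0235595703125, -58.162559509277344), (34.56232452392578, 62.499385833740234), 23.937217712402344)
w6 stray col 2549 ((571.4299926757812, 35.99138259887695), (156.16212463378906, 112.61941528320312), 8.872237205505371)
w1 stray 1433 ((545.02734375, 32.345603942871094), (101.1360092163086, 112.31570434570312), 9.556254386901855)
w6 fixedstrip 1285 ((589.9489135742188, 35.1109733581543), (164.106201171875, 42.3396110534668), 34.337677001953125)
((545.0484619140625, 31.93347930908203), (100.79280090332031, 110.82330322265625), 9.463441848754883)
```

View pics/w6c.png

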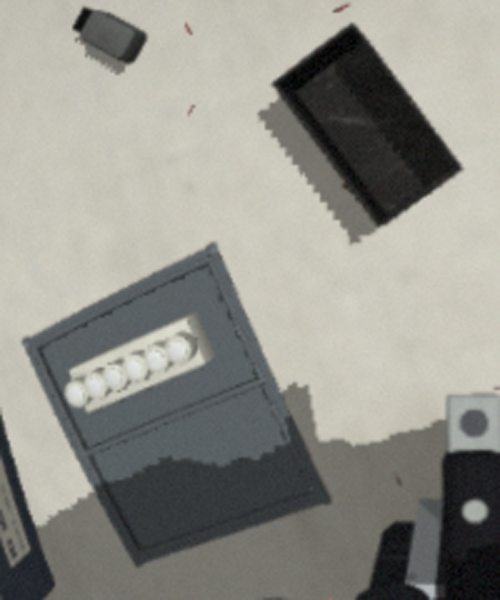

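```bash
python3 - <<'E'
from h import *
delta([437,-58,70],np.radians(114))
E
```

```text
t 13.43 shift [122.9  63.8 197.4] rot [-0.000e+00 -1.000e-03  1.151e+00] rows>= 9.2
j6~ 1.02 r 441
```

step_arm(
  plan="123 64 197 0 0 1.151 60;123 64 197 0 0 1.151 60;123 64 197 0 0 1.151 60;123 64 197 0 0 1.151 60;123 64 197 0 0 1.151 60;123 64 197 0 0 1.151 60;123 64 197 0 0 1.151 60;123 64 197 0 0 1.151 60;123 64 197 0 0 1.151 60;123 64 197 0 0 1.151 60",
)

```text
time_s: 14.27
ee_pos: [436.7, -57.3, 70.6]
orientation: [[-0.401, 0.916, 0.0], [0.916, 0.401, 0.0], [-0.0, 0.0, -1.0]]
ft_force: [1.0, 0.9, -0.7]
grip_width: 60.1
```

```bash
python3 - <<'E'
from h import *
delta([437,-58,4],np.radians(114))
E
```

```text
t 14.27 shift [-0.8 -0.1 66.6] rot [ 0.     0.    -0.006] rows>= 1.6
j6~ 1.02 r 441
```

step_arm(
  plan="-1 0 30 0 0 0 60;-1 0 50 0 0 0 60;-1 0 60 0 0 0 60;-1 0 66 0 0 0 60;-1 0 66 0 0 0 60;-1 0 66 0 0 0 60",
  newtons=30,
)

```text
time_s: 14.77
ee_pos: [437.9, -59.1, 5.5]
orientation: [[-0.406, 0.914, 0.001], [0.914, 0.406, -0.0], [-0.0, 0.001, -1.0]]
ft_force: [0.6, 0.5, 0.7]
grip_width: 60.2
```

```bash
python3 - <<'E'
from h import *
c,p,d=snap("wrist","w10")
E
```

```text
(no output)
```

View pics/w10.png

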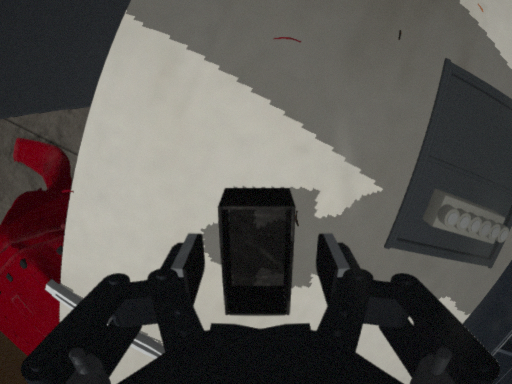

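Case (at 257,250) is aligned between the pads. Close.

step_arm(
  plan="0 0 0 0 0 0 20;0 0 0 0 0 0 20;0 0 0 0 0 0 20;0 0 0 0 0 0 20;0 0 0 0 0 0 20;0 0 -30 0 0 0 20;0 0 -60 0 0 0 20;0 0 -75 0 0 0 20;0 0 -75 0 0 0 20",
)

```text
time_s: 15.57
ee_pos: [439.4, -59.8, 83.6]
orientation: [[-0.405, 0.914, 0.006], [0.914, 0.405, -0.001], [-0.003, 0.005, -1.0]]
ft_force: [-0.5, -0.6, 0.2]
grip_width: 33.8
```

```bash
python3 - <<'E'
from h import *
c,p,d=snap("wrist","w11");P=cloud(c,d,True)
cv2.imwrite("pics/w11c.png",p[150:340,120:400])
for u,v in[(227,200),(285,200),(256,190),(256,308)]: print(np.round(P[v,u],1))
delta([597,-202,80],np.radians(171))
E
```

```text
[414.  -36.5  97.4]
[437.9 -24.9 100.1]
[425.7 -30.2  85.4]
[449.8 -85.  103.3]
t 15.62 shift [-194.3   87.     2. ] rot [ 0.002  0.003 -0.996] rows>= 8.0
j6~ -0.17 r 630
```

View pics/w11c.png

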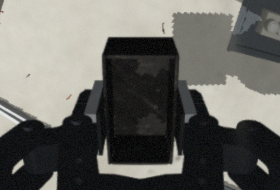

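```bash
python3 - <<'E'
from h import *
c,p,d=load("w11");P=cloud(c,d,True)
q=P[180:320,215:300].reshape(-1,3); q=q[(q[:,2]>95)&(q[:,2]<112)]
T=np.array([np.cos(np.radians(114)),np.sin(np.radians(114))])
s=(q[:,:2]-[438,-59.5])@T; w=(q[:,:2]-[438,-59.5])@[np.cos(np.radians(24)),np.sin(np.radians(24))]
for lo in range(-40,40,8):
    k=(s>=lo)&(s<lo+8)
    for side in(-1,1):
        kk=k&(abs(w*side-16)<2.5)
        if kk.sum()>3: print(lo,side,kk.sum(),np.round(np.percentile(q[kk,2],[50,90]),1))
print(s.min(),s.max(),w.min(),w.max())
E
```

```text
-32 -1 18 [106.6 107.2]
-32 1 148 [102.5 106.3]
-24 -1 23 [106.6 107.1]
-24 1 50 [102.8 106.9]
-16 -1 29 [106.7 109.2]
-16 1 55 [104.8 107.1]
-8 -1 39 [107.8 111.7]
-8 1 63 [105.2 107. ]
0 -1 49 [107.1 110.1]
0 1 56 [103.5 106.7]
8 -1 160 [106.  110.5]
8 1 71 [104.2 106.9]
16 -1 27 [106.4 107. ]
16 1 71 [104.1 106.6]
24 -1 36 [106.1 107. ]
24 1 177 [104.4 106.8]
-31.38232073802847 32.2503476632636 -19.539786225077698 21.852812820548706
```

step_arm(
  plan="-194 87 0 0 0 -0.996 20;-194 87 0 0 0 -0.996 20;-194 87 0 0 0 -0.996 20;-194 87 0 0 0 -0.996 20;-194 87 0 0 0 -0.996 20;-194 87 0 0 0 -0.996 20;-194 87 0 0 0 -0.996 20;-194 87 0 0 0 -0.996 20;-194 87 0 0 0 -0.996 20;-194 87 0 0 0 -0.996 20",
)

```text
time_s: 16.45
ee_pos: [595.2, -201.3, 78.4]
orientation: [[-0.987, 0.16, -0.002], [0.16, 0.987, 0.001], [0.002, 0.0, -1.0]]
ft_force: [-0.1, 0.3, 0.3]
grip_width: 33.5
```

```bash
python3 - <<'E'
from h import *
delta([597,-202,8],np.radians(171))
c,p,d=snap("wrist","w12")
E
```

```text
t 16.45 shift [-2.  -0.4 70.4] rot [ 0.    -0.002 -0.004] rows>= 1.7
j6~ -0.17 r 630
```

View pics/w12.png

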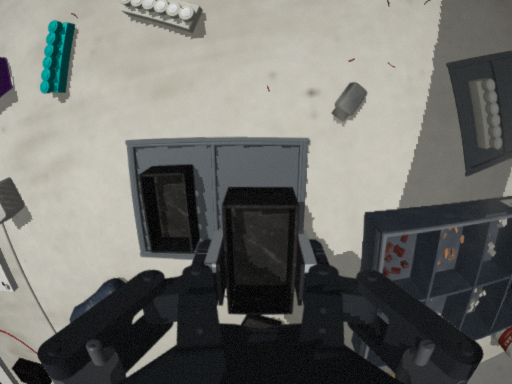

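step_arm(
  plan="-2 0 30 0 0 0 20;-2 0 50 0 0 0 20;-2 0 61 0 0 0 20;-2 0 66 0 0 0 20;-2 0 68 0 0 0 20;-2 0 69 0 0 0 20;-2 0 70 0 0 0 20;-2 0 70 0 0 0 20",
)

```text
time_s: 17.17
ee_pos: [598.3, -202.0, 10.8]
orientation: [[-0.988, 0.157, 0.001], [0.157, 0.988, -0.001], [-0.002, -0.0, -1.0]]
ft_force: [0.1, 0.3, 0.7]
grip_width: 33.5
```

step_arm(
  plan="0 0 1 0 0 0 20;0 0 2 0 0 0 20;0 0 2.5 0 0 0 20;0 0 2.5 0 0 0 20",
)

```text
time_s: 17.5
ee_pos: [598.3, -202.0, 8.8]
orientation: [[-0.988, 0.157, 0.002], [0.157, 0.988, -0.001], [-0.002, -0.0, -1.0]]
ft_force: [-2.1, 0.4, 8.4]
grip_width: 33.7
```

step_arm(
  plan="0 0 0 0 0 0 46;0 0 0 0 0 0 46;0 0 0 0 0 0 46;0 0 0 0 0 0 46;0 0 -15 0 0 0 46;0 0 -50 0 0 0 46;0 0 -90 0 0 0 46;0 0 -130 0 0 0 46;0 0 -150 0 0 0 46;0 0 -150 0 0 0 46",
)

```text
time_s: 18.33
ee_pos: [599.6, -202.4, 163.5]
orientation: [[-0.988, 0.157, 0.008], [0.157, 0.988, -0.003], [-0.008, -0.001, -1.0]]
ft_force: [1.2, 0.5, 0.0]
grip_width: 46.2
```

```bash
python3 - <<'E'
from h import *
c,p,d=snap("wrist","w13");P=cloud(c,d,True)
def comp(nm,box,lo,hi,z):
    u0,v0,u1,v1=box; m=(P[v0:v1,u0:u1,2]>lo)&(P[v0:v1,u0:u1,2]<hi)
    ys,xs=np.where(m)
    W=plane(c,np.stack([xs+u0,ys+v0],1),z,True)[:,:2].astype(np.float32); print(nm,len(W),cv2.minAreaRect(W))
globals().update(P=P)
cv2.imwrite("pics/w13b.png",p)
E
```

```text
(no output)
```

View pics/w13.png

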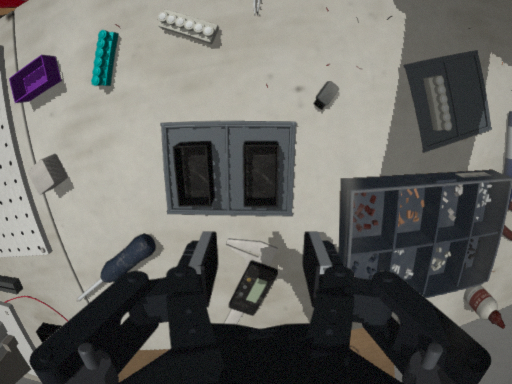

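```bash
python3 - <<'E'
from h import *
for tag,boxes in {"w13":[("strip",(148,5,228,52),9,26,14),("placed",(235,130,292,212),26.5,34,31),("fixed",(166,130,228,212),26.5,34,31)],"w9":[("strip",(140,48,195,92),9,26,14)]}.items():
    c,p,d=load(tag);P=cloud(c,d,True)
    for nm,(u0,v0,u1,v1),lo,hi,z in boxes:
        Z=P[v0:v1,u0:u1,2]; m=((Z>lo)&(Z<hi)).astype(np.uint8)
        n,lab,st,_=cv2.connectedComponentsWithStats(m); k=1+np.argmax(st[1:,4]); ys,xs=np.where(lab==k)
        Q=P[ys+v0,xs+u0]; print(tag,nm,len(Q),cv2.minAreaRect(Q[:,:2].astype(np.float32)),np.percentile(Q[:,2],[5,50,95]))
        if nm=="strip":
            for a,b in((9,12.8),(17,24)):
                q=Q[(Q[:,2]>a)&(Q[:,2]<b)]; print("   ",a,len(q),cv2.minAreaRect(q[:,:2].astype(np.float32)),q.mean(0))
E
```

```text
w13 strip 1097 ((436.9170837402344, -248.612548828125), (61.733551025390625, 20.369550704956055), 58.395530700683594) [11.6646247  17.90551504 22.18817523]
    9 242 ((437.078125, -248.3713836669922), (59.57379913330078, 20.211984634399414), 57.643699645996094) [ 440.2502521  -246.52264656   11.98312611]
    17 561 ((437.192626953125, -248.75926208496094), (61.7153434753418, 11.472221374511719), 59.39603042602539) [ 438.1297633  -247.4382878    20.96258498]
w13 placed 478 ((598.6751098632812, -200.6796875), (34.114253997802734, 62.972251892089844), 80.8167495727539) [27.2561056  31.32832166 32.61867875]
w13 fixed 501 ((587.8408813476562, -266.4529113769531), (34.220970153808594, 63.20720291137695), 82.5857925415039) [27.1266313  31.11220477 32.60607283]
w9 strip 590 ((436.65008544921875, -248.75946044921875), (60.94719314575195, 19.569366455078125), 59.046329498291016) [11.64065277 17.53640815 22.22830928]
    9 143 ((437.03546142578125, -248.11692810058594), (58.67437744140625, 19.569366455078125), 59.046321868896484) [ 436.24264931 -247.75249563   11.99229949]
    17 299 ((436.6565246582031, -248.91114807128906), (60.6273078918457, 11.576163291931152), 58.1088752746582) [ 437.09575761 -247.82446694   20.92659034]
```

```bash
python3 - <<'E'
from h import *
delta([437,-248.5,70],np.radians(-121.5))
E
```

```text
t 18.38 shift [153.2 -71.   89.7] rot [-0.004  0.004 -1.178] rows>= 9.4
j6~ -1.54 r 503
```

step_arm(
  plan="153 -71 88 0 0 -1.178 40;153 -71 88 0 0 -1.178 40;153 -71 88 0 0 -1.178 40;153 -71 88 0 0 -1.178 40;153 -71 88 0 0 -1.178 40;153 -71 88 0 0 -1.178 40;153 -71 88 0 0 -1.178 40;153 -71 88 0 0 -1.178 40;153 -71 88 0 0 -1.178 40;153 -71 88 0 0 -1.178 40",
)

```text
time_s: 19.22
ee_pos: [434.7, -247.6, 67.7]
orientation: [[-0.517, -0.856, -0.002], [-0.856, 0.517, 0.001], [0.0, 0.002, -1.0]]
ft_force: [0.3, 0.2, -0.0]
grip_width: 40.1
```

```bash
python3 - <<'E'
from h import *
delta([437,-248.5,4],np.radians(-121.5))
E
```

```text
t 19.22 shift [-0.4 -2.6 63.7] rot [ 0.002 -0.     0.007] rows>= 1.5
j6~ -1.54 r 503
```

step_arm(
  plan="-0.5 -2.5 30 0 0 0 40;-0.5 -2.5 50 0 0 0 40;-0.5 -2.5 60 0 0 0 40;-0.5 -2.5 63 0 0 0 40;-0.5 -2.5 63 0 0 0 40;-0.5 -2.5 63 0 0 0 40",
)

```text
time_s: 19.72
ee_pos: [438.2, -249.0, 6.9]
orientation: [[-0.523, -0.853, 0.0], [-0.853, 0.523, -0.0], [-0.0, -0.0, -1.0]]
ft_force: [-0.6, 0.3, 0.1]
grip_width: 40.3
```

```bash
python3 - <<'E'
from h import *
c,p,d=snap("wrist","w14"); delta([437,-248.5,4],np.radians(-121.5))
E
```

```text
t 19.77 shift [0.2 1.6 3.3] rot [-0.001  0.    -0.   ] rows>= 0.1
j6~ -1.54 r 503
```

View pics/w14.png

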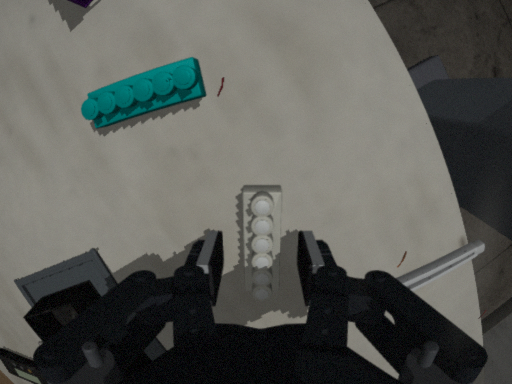

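Strip (262,240) is centred and aligned between the pads. Lower 3 mm, close, lift.

step_arm(
  plan="0 1 3 0 0 0 40;0 1 3 0 0 0 40;0 1 3 0 0 0 8;0 1 3 0 0 0 8;0 1 3 0 0 0 8;0 1 3 0 0 0 8;0 1 3 0 0 0 8;0 1 3 0 0 0 8",
  newtons=40,
)

```text
time_s: 20.43
ee_pos: [437.4, -248.5, 3.8]
orientation: [[-0.523, -0.853, 0.001], [-0.853, 0.523, -0.0], [-0.0, -0.001, -1.0]]
ft_force: [-0.6, 0.2, 5.1]
grip_width: 18.8
```

step_arm(
  plan="0 0 -30 0 0 0 8;0 0 -65 0 0 0 8;0 0 -100 0 0 0 8;0 0 -100 0 0 0 8;0 0 -100 0 0 0 8",
)

```text
time_s: 20.85
ee_pos: [438.1, -248.9, 105.1]
orientation: [[-0.523, -0.853, 0.003], [-0.853, 0.523, -0.002], [-0.0, -0.004, -1.0]]
ft_force: [0.2, 0.5, -1.3]
grip_width: 18.5
```

```bash
python3 - <<'E'
from h import *
c,p,d=snap("wrist","w15");P=cloud(c,d,True)
a=np.radians(9.2); t=np.array([545-25.5*np.sin(a),32+25.5*np.cos(a)]);print(t)
delta([*t,100],np.radians(-170.8))
s=manip.sense()
Q=P[170:330,215:310].reshape(-1,3); q=Q[(abs(Q[:,2]-s["ee_pos"][2]-13)<8)]
w=(q-s["ee_pos"])@s["orientation"]
k=(abs(w[:,1])<11)&(abs(w[:,0])<36)
w=w[k]
b=w[(w[:,2]>-10)]; print("all",np.percentile(w,[1,50,99],0).round(1)); 
for lo in range(-32,32,8):
    kk=(w[:,0]>=lo)&(w[:,0]<lo+8)
    if kk.sum()>3: print(lo,kk.sum(),np.percentile(w[kk,2],[5,50,95]).round(1))
E
```

```text
[540.92302971  57.17197476]
t 20.9 shift [-314.7   71.4    3.3] rot [-0.001  0.     0.86 ] rows>= 7.7
j6~ -0.06 r 544
all [[-28.1 -10.2 -20.3]
 [  6.6  -0.6 -16.6]
 [ 30.2   9.3  -6.4]]
-32 245 [-19.6 -18.   -9.9]
-24 400 [-19.6 -17.1 -10. ]
-16 478 [-19.8 -17.1 -10. ]
-8 560 [-19.9 -17.8 -10. ]
0 531 [-19.8 -17.8  -9.9]
8 627 [-19.8 -16.2  -9.5]
16 610 [-19.7 -17.3  -9.9]
24 754 [-19.8 -11.9  -6.4]
```

View pics/w15.png

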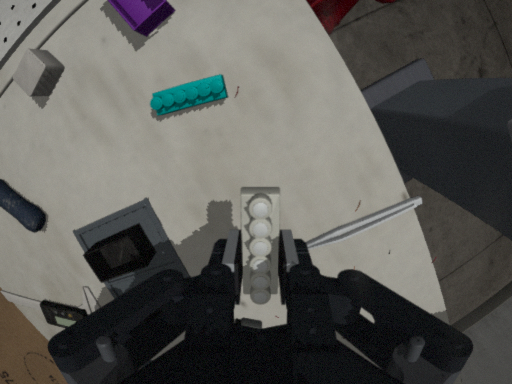

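step_arm(
  plan="-315 71 3 0 0 0.86 8;-315 71 3 0 0 0.86 8;-315 71 3 0 0 0.86 8;-315 71 3 0 0 0.86 8;-315 71 3 0 0 0.86 8;-315 71 3 0 0 0.86 8;-315 71 3 0 0 0.86 8;-315 71 3 0 0 0.86 8;-315 71 3 0 0 0.86 8;-315 71 3 0 0 0.86 8",
)

```text
time_s: 21.73
ee_pos: [541.1, 61.2, 97.8]
orientation: [[-0.987, -0.164, -0.003], [-0.164, 0.987, 0.001], [0.003, 0.001, -1.0]]
ft_force: [0.5, -0.8, -1.1]
grip_width: 19.0
```

```bash
python3 - <<'E'
from h import *
delta([541,57.2,6],np.radians(-170.8))
c,p,d=snap("wrist","w16")
cv2.imwrite("pics/w16c.png",p)
E
```

```text
t 21.73 shift [ 0.5 -4.  91.8] rot [ 0.001 -0.003  0.004] rows>= 2.2
j6~ -0.06 r 544
```

View pics/w16.png

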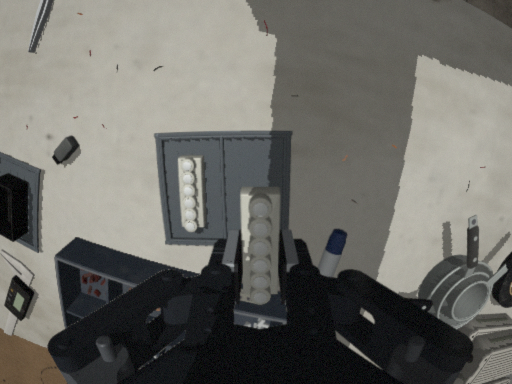

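```bash
python3 - <<'E'
from h import *
c,p,d=load("w9");P=cloud(c,d,True)
for u,v in [(265,200),(330,204),(405,210),(410,215),(405,240),(265,198),(428,165),(415,235)]: print(u,v,np.round(P[v,u]))
E
```

```text
265 200 [ 622. -114.   19.]
330 204 [628. -21.  19.]
405 210 [647. 112.   1.]
410 215 [639. 100.  40.]
405 240 [679.  98.  43.]
265 198 [ 621. -114.   10.]
428 165 [568. 134.  17.]
415 235 [684. 130.  18.]
```

step_arm(
  plan="0 -3.5 35 0 0 0 8;0 -3.5 60 0 0 0 8;0 -3.5 75 0 0 0 8;0 -3.5 83 0 0 0 8;0 -3.5 87 0 0 0 8;0 -3.5 88 0 0 0 8;0 -3.5 88 0 0 0 8",
)

```text
time_s: 22.37
ee_pos: [542.0, 53.5, 12.8]
orientation: [[-0.987, -0.16, 0.001], [-0.16, 0.987, 0.0], [-0.001, -0.0, -1.0]]
ft_force: [0.2, -0.5, -0.8]
grip_width: 18.6
```

```bash
python3 - <<'E'
from h import *
delta([541,57.2,6],np.radians(-170.8))
c,p,d=snap("wrist","w17")
E
```

```text
t 22.37 shift [0.4 3.8 6.8] rot [-0.     0.001 -0.   ] rows>= 0.2
j6~ -0.06 r 544
```

View pics/w17.png

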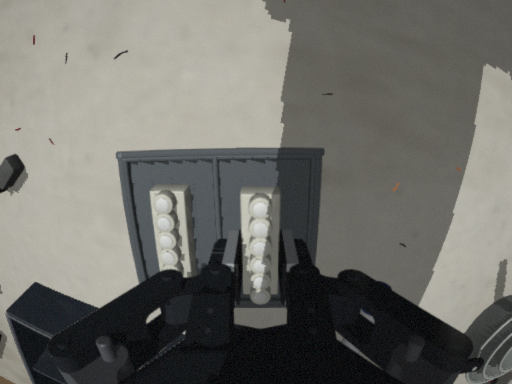

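step_arm(
  plan="0 3.5 0 0 0 0 8;0 3.5 2 0 0 0 8;0 3.5 4 0 0 0 8;0 3.5 5 0 0 0 8;0 3.5 6 0 0 0 8;0 3.5 6 0 0 0 8",
)

```text
time_s: 22.92
ee_pos: [541.2, 57.4, 6.8]
orientation: [[-0.987, -0.16, 0.0], [-0.16, 0.987, 0.0], [-0.0, 0.0, -1.0]]
ft_force: [-2.0, -0.2, 4.4]
grip_width: 18.4
```

step_arm(
  plan="0 0 0 0 0 0 25;0 0 0 0 0 0 25;0 0 0 0 0 0 25;0 0 -10 0 0 0 25;0 0 -30 0 0 0 25;0 0 -70 0 0 0 25;0 0 -110 0 0 0 25;0 0 -150 0 0 0 25;0 0 -190 0 0 0 25;0 0 -200 0 0 0 25",
)

```text
time_s: 23.75
ee_pos: [542.6, 57.5, 213.9]
orientation: [[-0.987, -0.16, 0.009], [-0.16, 0.987, 0.001], [-0.009, -0.0, -1.0]]
ft_force: [0.9, -0.3, 0.7]
grip_width: 25.2
```

```bash
python3 - <<'E'
from h import *
c,p,d=snap("wrist","w18")
E
```

```text
(no output)
```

View pics/w18.png

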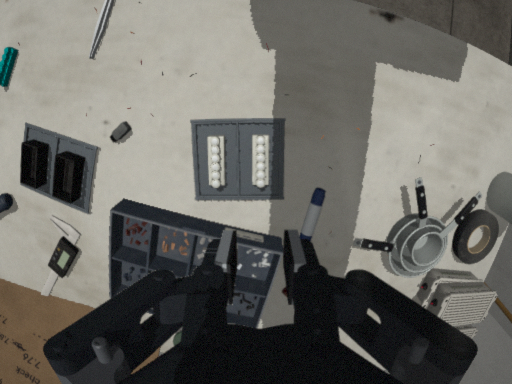

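```bash
python3 - <<'E'
from h import *
c,p,d=load("w18");P=cloud(c,d,True)
s=pan(P,(614,303),(552,338),41,26,1.8); m=pan(P,(617,300),(550,263),36,37,1.8); l=pan(P,(618,296),(614,220),30,48,1.8)
def rimplane(cen,r,z0,g):
    q=P.reshape(-1,3); q=q[np.isfinite(q[:,2])]; v=q[:,:2]-cen; rr=np.hypot(*v.T); h=(np.array(g)-cen)/np.linalg.norm(np.array(g)-cen)
    k=(abs(rr-(r-1.25))<2)&(abs(q[:,2]-z0)<5)&((v@h)/np.maximum(rr,1)<.8); A=np.c_[v[k],np.ones(k.sum())]
    z=q[k,2]; kk=np.abs(z-np.percentile(z,70))<2.5; x=np.linalg.lstsq(A[kk],z[kk],rcond=None)[0]; return k.sum(),np.round(np.degrees(x[:2]),2),x[2]
for nm,(cc,*rest),r,z,g in [("S",s,26,41,(552,338)),("M",m,37,36,(550,263)),("L",l,48,30,(614,220))]:
    print(nm,cc,rest,"tilt deg,z",rimplane(cc,r,z,g))
hsv=cv2.cvtColor(p,cv2.COLOR_BGR2HSV)
for nm,box in [("L",(362,234,392,256)),("M",(412,182,430,220)),("S",(450,195,482,225))]:
    u0,v0,u1,v1=box; Z=P[v0:v1,u0:u1,2]; mk=((hsv[v0:v1,u0:u1,2]<75)&(Z>38)&(Z<56)).astype(np.uint8)
    n,lab,st,_=cv2.connectedComponentsWithStats(mk);k=1+np.argmax(st[1:,4]);ys,xs=np.where(lab==k);Q=P[ys+v0,xs+u0]
    q0=Q.mean(0);U=np.linalg.svd(Q-q0)[2][0]; print(nm,len(Q),np.round(q0,1),"slope deg",round(np.degrees(np.arcsin(U[2]*np.sign(U[0]))),1),"dir",np.round(U,2))
for nm,box in [("placedstrip",(240,125,282,195)),("fixed",(197,125,236,195)),("pl.case",(50,145,92,206)),("fx.case",(20,135,50,195))]:
    u0,v0,u1,v1=box; Z=P[v0:v1,u0:u1,2]; lo,hi=(10,28) if "s" in nm[-6:] and "strip" in nm or nm=="fixed" else (26,34)
    mk=((Z>lo)&(Z<hi)).astype(np.uint8);n,lab,st,_=cv2.connectedComponentsWithStats(mk);k=1+np.argmax(st[1:,4]);ys,xs=np.where(lab==k);Q=P[ys+v0,xs+u0]
    print(nm,cv2.minAreaRect(Q[:,:2].astype(np.float32)),np.percentile(Q[:,2],[5,50,95]).round(1))
cv2.imwrite("pics/w18c.png",np.hstack([cv2.resize(p[165:290,340:510],(680,500),interpolation=cv2.INTER_CUBIC)]))
E
```

```text
S [613.45348865 301.55622594] [164, np.float64(24.782635822075946), np.float64(1.159922337586116)] tilt deg,z (np.int64(279), array([-0.32, -0.53]), np.float64(42.20313503545713))
M [616.35158886 298.90173932] [187, np.float64(35.88148840708549), np.float64(1.1656854747821241)] tilt deg,z (np.int64(276), array([-0.7, -0.2]), np.float64(37.54869267168963))
L [618.22655784 295.34844447] [178, np.float64(46.53354811758583), np.float64(1.2130438555469756)] tilt deg,z (np.int64(286), array([-0.14,  0.17]), np.float64(31.550540460030334))
L 244 [613.6 218.2  46.9] slope deg 0.4 dir [0.05 1.   0.01]
M 241 [549.5 261.6  47. ] slope deg -0.3 dir [ 0.89  0.46 -0.01]
S 209 [549.5 341.4  46.4] slope deg 0.2 dir [ 0.85 -0.53  0.  ]
placedstrip ((539.4521484375, 58.61529541015625), (61.30159378051758, 18.948604583740234), 8.863970756530762) [14.7 20.7 25. ]
fixed ((548.6560668945312, 7.117104530334473), (60.44596481323242, 20.03798484802246), 9.035588264465332) [14.1 18.6 24.9]
pl.case ((598.117431640625, -199.04136657714844), (36.12487030029297, 62.80318832397461), 81.90216064453125) [26.4 30.  32.4]
fx.case ((587.5184326171875, -265.9708557128906), (36.52975845336914, 62.966156005859375), 82.56072235107422) [26.3 29.8 32.3]
```

View pics/w18c.png

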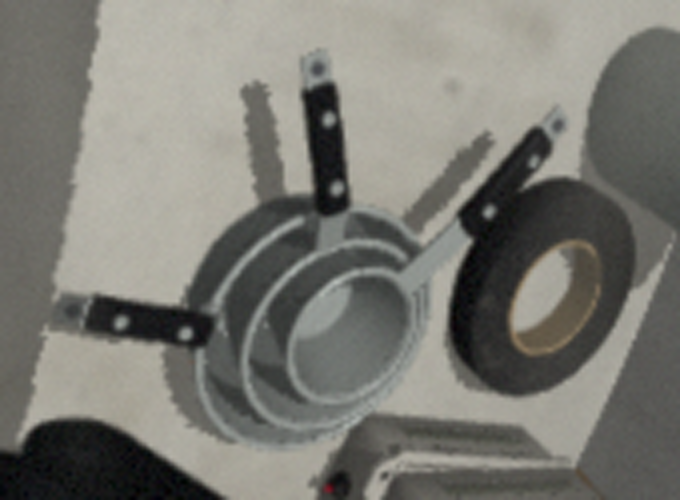

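```bash
python3 - <<'E'
from plant import manip
s=manip.sense();print(s["time_s"],s["ft_force"],abs(s["qvel"]).max());print(manip.sign_off())
E
```

```text
23.8 [-0.50166663 -0.19049723  1.41516554] 0.092309683252506
the job is handed in; nothing more can be done
None
```

The potting corner is in order and the job was handed in at 23.8 s, with the gripper empty and clear. In order, I nested the medium pan in the large one and the small pan in the medium. Then the black case and the white strip went into their empty compartments; I did not touch the purple and turquoise look-alikes.

What the last wrist-camera check showed:

| Item | Result |
|---|---|
| Pan tilt | rims level within 0.8° |
| Pan rim heights | 31.6, 37.6 and 42.2 mm; expected 30, 36 and 41, so about 1.4 mm high on all three, the untouched large pan included |
| Pan handles | grips all at 46–47 mm, about 60° apart |
| Case | 0.7° off the one beside it, top at the same height |
| Strip | 0.2° off the one beside it, top at the same height |

- **Off-centre pans:** the medium sits about 4 mm off the large pan's centre and the small about 4 mm off the medium's. That is within the roughly 8 mm of play, and both sit flat.
- **Tape roll:** the small pan's handle is the closest to the black tape roll. The gripper worked there without contact when it released the pan.
- **Checks that differed:** an earlier view put the placed case 1.8° off its neighbour, which I take as measurement noise. The depth reading of the strip in the jaws differed by about 2 mm from the grip height, but the strip touched the tray floor where expected.

No check failed.

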